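# Pack the puncture kit into the tool case, bottom layer first

### The arm

A 7-joint arm with a two-finger parallel gripper is mounted at the origin on the work surface. World frame = base frame: x ahead of the robot, y to its left, z up, the work surface at z = 0. Lengths are in m, angles in rad, forces in N, time in s.
With the tool pointing down it reaches from about 0.425 to 0.975 m from the base axis. Payload 16.7 kg.
Tool frame: the origin (TCP) lies midway between the tips of the shut fingers; the grasp point (between the pads) lies 19 mm behind it; z points along the fingers, y is the direction in which the jaws open and shut (so a half turn about z gives the same grasp; the last joint's range is limited). The gripper opens to 85 mm and grips with 20 to 120 N. Pads are 22 mm wide; open, the fingers measure 114 mm over their backs; the gripper's body (76 mm by 85 mm) begins 54 mm behind the grasp point. The pads swing forward as they close: fully open they stand 13 mm farther back than shut.
Start: joints at [1.067, 0.426, 0.074, 1.606, -0.034, 1.111, -0.067], TCP at [0.234, -0.633, 0.231] pointing down, gripper open.
Joint ranges: [-2.85, 2.85], [-0.5, 2.14], [-1.23, 1.37], [0.21, 2.46], [-1.02, 4.16], [0.16, 2.05], [-2.73, 2.73]. Speed limits (rad/s): [1.89, 1.89, 2.39, 2.39, 3.01, 3.01, 3.01].

### API

Orientations are given as a unit quaternion [x, y, z, w].
In Python, from station import ctrl gives the robot as it stands.
- The arm moves only by the tool move_arm, never from a script. Its argument "deltas" is text: rows parted by semicolons, each of 7 numbers parted by spaces: the shift along the tool's x, y, z in cm, then the turn, a rotation vector about the tool's x, y, z in rad, then the opening, from 0 (shut) to 1 (fully open). In form: tx ty tz ax ay az jaw; .... A call has 1 to 20 rows; each row shifts and turns the commanded pose from where the row before left it, along the tool's axes as they then stand; what a row does not reach is not made up. A row lasts 1/8 s, in which the tool goes at most 62.5 mm and 10.7 degrees, less where a joint would pass 70% of its speed; a pose out of reach is approached as far as the arm can. A call with a gripper value outside its range is refused whole. The fingers move at their own pace and stop on an object; "grip_force" is the grip in N (left out, the last holds). Time passes only in rows, so rows that do not move let the fingers close. It gives the time, the measured TCP pose, the force and the opening at its end, in the units of the state.
- ctrl.state(): the state, without advancing time (a new reading comes with each control period).
- ctrl.capture(name): name is "side" or "top" or "wrist"; returns a dict with "img" (400x640x3 uint8, red, green, blue), "z_map" (400x640 float32, m along the optical axis (not along the pixel's ray), 0 where there is no reading), "intrinsics" (3x3 intrinsics, pixels), "k1" (the pictures are not rectified: a ray, as slopes to the right and down, at radius r is drawn at 1 + k1 r^2 times it, then the intrinsics apply), "rvec" (rotation vector, rad) and "tvec" (3), from world to camera coordinates, as OpenCV has them. Camera axes: x right, y down, z forward; pixel columns grow to the right and rows downward; lengths in m; the calibration is good to about 2 mm. A picture is of the moment at which its call begins.
- ctrl.close_job(): hands the job in, once; it reports no verdict.
The state is a dict: "clock": time; "qpos": joint angles; "qd": joint speeds; "tau": joint torques, N m; "position": TCP position; "tool_rot": TCP orientation; "wrist_force": force on the tool from outside, world axes, zero at the start; "wrist_torque": the same for the moment, N m; "grip_width": opening from 0.0 (shut) to 1.0 (fully open).
Only numpy, scipy, OpenCV 4.12 (cv2) and the standard library are available. Lean on these libraries where they do the work, as an engineer would, in place of code of your own. Each camera call takes 0.05 s, during which the arm holds its last target.

### The job

Pack the puncture kit into the open orange case: first lay the steel tyre lever flat in the bottom, then set the empty lift-out tray level on the case's two ledges above it. Only then fill the tray: the black clip remover lies flat in the long compartment, and the valve core tool and the patch tin lie flat in the two short compartments, one in each. Leave the jar, the spray can and the wheel-nut socket where they stand.

Things in the scene. Friction and masses are not known exactly. Their poses are not given: they have to be found in the camera images.
- case: Fixed orange case, open; origin: centre of base underside. Base 180 (x) x 230 (y), rim 60 high, walls 5, floor top at 4. A ledge 20 wide runs inside each long wall (-x, +x), top at 28; well between them 130 (x) x 220 (y). Lid lies folded back on the shelf beyond the +x wall (to x = 280, under 65 high); carrying handle sticks out 24 at -x. mm, heights above shelf.
- tray: Grey tray, 158 (x) x 208 (y), rim 30 high, 0.2 kg; origin: underside centre. Walls, floor 2.5. Wall at x = 0: on +x one long compartment, 76 x 203; on -x a wall at y = 0, 14 high, makes two short ones, 76 x 100. Handle bar along y mid-tray: 12 thick (x), 82 long, 26 to 44 above underside, on the 28-high wall. Fits the case either way round, 6 spare each side, on its ledges. mm.
- tyre_lever: Loose dark steel tyre lever lying flat, 179 mm long along its x axis, middle bar 16 mm wide (y) and 9 mm thick (z), both ends flattened and turned up to 16 mm high, widest end 23 mm; 0.14 to 0.28 kg, balanced at its middle. Origin: under the middle of its length, on the underside.
- clip_remover: Loose black plastic trim clip remover lying flat, 171 mm long along its x axis: ribbed handle 16 mm wide (y; 19 mm over the end's ribs) and 14 mm thick from x = -85 to +25 mm, then a thin neck and a two-pronged V fork 27 mm wide at the +x end; 0.06 kg. Origin: under the middle of its length (on the handle), on the underside.
- valve_tool: Loose chrome valve core tool, a small stick 80 mm long along its x axis, lying down: octagonal grip 12 mm across flats and 46 mm long in the middle, thinner round ends; 0.04 kg. Origin: on its axis at the middle of its length, 6 mm above what it lies on.
- patch_tin: Loose bare-metal patch tin, a flat rounded box 52 (x) by 36 (y) by 18 (z) mm with its lid shut; 0.05 kg. Origin: centre of its underside.
- jar: Empty open glass jar, upright, 68 mm across and 95 mm high. To be left alone. Origin: centre of its underside.
- spray_can: Blue spray can with a white cap, upright, 52 mm across and 150 mm high. To be left alone. Origin: centre of its underside.
- wheel_socket: Chrome deep wheel-nut socket, upright, 29 mm across and 78 mm high. To be left alone. Origin: centre of its underside.
Not all that is in view belongs to the job. Leave any purple look-alike of the tyre_lever alone. Of the things like the patch_tin, leave any that is purple; of the rest the larger one is meant.

How it is judged:
By the outcome, as a careful person would: the job done as asked, in the order asked, and still so for the second after the job is handed in, with the robot touching nothing.
It also fails if it takes over 136 s, if anything falls off the work surface, if the arm or the gripper's body presses on something with over 40 N, if the wrist force passes 120 N, or if a joint passes its speed limit or range.

## Working session

There is one attempt and no reset: what is moved stays moved. The work goes in short steps, Python scripts to look and compute and a tool call to move; the robot and the scene stay as the last step left them, time stands still between calls to the robot, and variables do not carry over. Pictures are saved under pics/ and viewed, and the job is handed in when it is done.

Besides the shell and the picture viewer there is one more tool, called after "Call:" by a JSON object that holds its "api" and its "payload", one argument or row to a line. move_arm: Moves the arm, as the interface text tells. Its arguments: {"type":"object","properties":{"deltas":{"type":"string"},"grip_force":{"type":"number"}},"required":["deltas"]}

```bash
ls; mkdir -p pics
cat > h.py <<'E'
import numpy as np, cv2
from scipy.spatial.transform import Rotation as R
from station import ctrl
def cap(n,fn=None):
    c=ctrl.capture(n)
    if fn: cv2.imwrite('pics/'+fn,cv2.cvtColor(c['img'],cv2.COLOR_RGB2BGR))
    return c
def cloud(c):
    h,w=c['z_map'].shape
    u,v=np.meshgrid(np.arange(w),np.arange(h))
    K=np.array(c['intrinsics'],float);k=float(np.ravel(c['k1'])[0])
    p=np.stack([u,v],-1).reshape(-1,1,2).astype(float)
    n=cv2.undistortPoints(p,K,np.array([k,0,0,0,0.])).reshape(h,w,2)
    z=c['z_map'].astype(float)
    P=np.concatenate([n*z[...,None],z[...,None]],-1)
    Rm=cv2.Rodrigues(np.array(c['rvec'],float))[0]
    W=(P-np.array(c['tvec'],float).reshape(3))@Rm
    W[z<=0]=np.nan
    return W
E
python3 - <<'E'
from h import *
for n in('top','side','wrist'):
    c=cap(n,n+'0.png');np.savez(n+'0.npz',**c,W=cloud(c))
    Rm=cv2.Rodrigues(np.array(c['rvec'],float))[0];print(n,-Rm.T@np.array(c['tvec']).ravel(),c['intrinsics'],c['k1'])
print(ctrl.state())
E
```

```text
pics
top [ 0.23888082 -0.03769955  1.15716075] [[367.46184248   0.         318.78589218]
 [  0.         367.46184248 194.01644734]
 [  0.           0.           1.        ]] -0.050323109264073365
side [ 0.14606002 -0.56557991  0.66284933] [[363.85518544   0.         317.2940116 ]
 [  0.         363.85518544 201.0284467 ]
 [  0.           0.           1.        ]] -0.01919296156641457
wrist [ 0.30156798 -0.60860075  0.37262124] [[319.23018192   0.         322.81538357]
 [  0.         319.23018192 202.42793942]
 [  0.           0.           1.        ]] 0.005837920679247761
{'clock': 0.15, 'qpos': array([ 1.06747751,  0.42658912,  0.07387468,  1.60645587, -0.0341011 ,
        1.11076439, -0.06708905]), 'qd': array([-0.00085792, -0.00157211, -0.00132819, -0.00172141,  0.00029562,
       -0.00062959, -0.00029639]), 'tau': array([ 3.62058272e-03, -9.50313163e+01,  3.76382902e+00, -4.63762021e+01,
        1.94172113e-02,  7.84063741e-03, -4.61901357e-05]), 'position': array([ 0.23373969, -0.6329146 ,  0.23077331]), 'tool_rot': array([ 9.84395553e-01,  1.75969218e-01, -1.17395546e-04, -4.63903794e-04]), 'wrist_force': array([-0.02501599, -0.94938443,  0.1513338 ]), 'wrist_torque': array([ 0.02093064, -0.03812306,  0.00496674]), 'grip_width': 1.001763221092262}
```

View pics/top0.png

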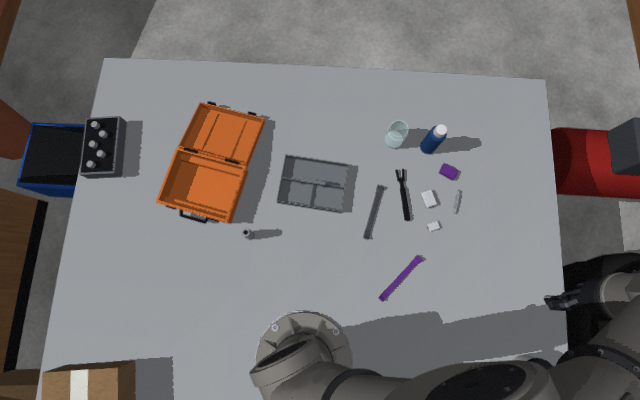

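View pics/side0.png

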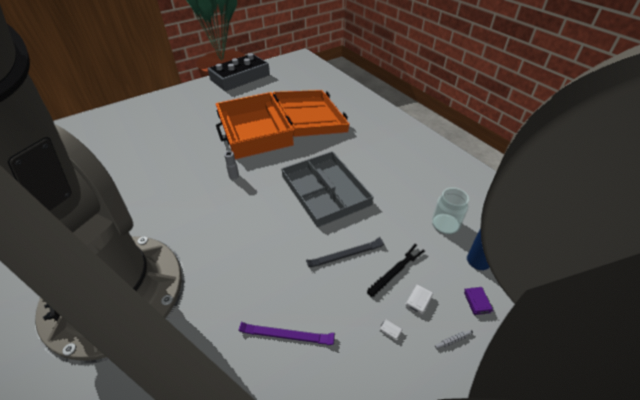

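View pics/wrist0.png

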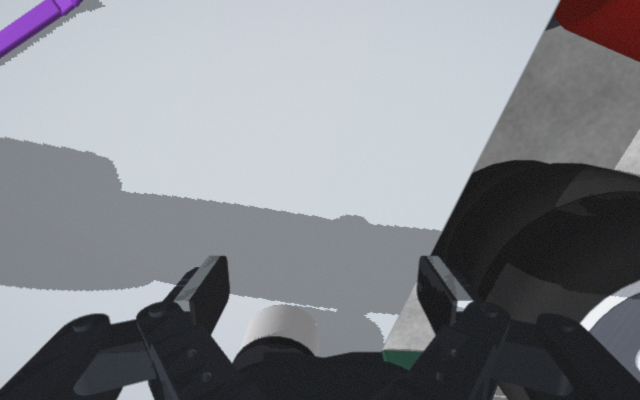

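Run:
```python
from h import *
d=np.load('top0.npz');W=d['W'];im=d['img']
pts=W[...,:]
# table plane check
for uv in [(340,120),(340,250),(150,250),(500,250),(500,120)]:
    print(uv,W[uv[1],uv[0]])
z=W[...,2]
m=(z>0.004)&(W[...,0]>0.2)&(W[...,0]<0.95)&(np.abs(W[...,1])<0.75)&(z<0.3)
n,l,st,ce=cv2.connectedComponentsWithStats(m.astype(np.uint8))
for i in range(1,n):
    if st[i,4]<12: continue
    P=W[l==i];r=cv2.minAreaRect(P[:,:2].astype(np.float32)*1000)
    print(i,ce[i].round(),st[i,4],'mean',P.mean(0).round(4),'zmax',np.percentile(P[:,2],[50,95]).round(4),'rect',np.round(r[0],1),np.round(r[1],1),round(r[2],1),im[l==i].mean(0).round())
cv2.imwrite('pics/crop0.png',cv2.cvtColor(cv2.resize(im[100:260,150:480],None,fx=2.4,fy=2.4,interpolation=cv2.INTER_CUBIC),cv2.COLOR_RGB2BGR))
```

```text
(340, 120) [ 7.66882283e-01 -7.20454381e-02 -3.41902309e-04]
(340, 250) [ 0.3297016  -0.09223872 -0.00084718]
(150, 250) [ 0.2924954   0.50818836 -0.00139264]
(500, 250) [ 0.35736662 -0.59790543 -0.00192953]
(500, 120) [ 0.80193295 -0.62151556 -0.00131332]
229 [212. 158.] 6760 mean [0.6007 0.3368 0.0259] zmax [0.0245 0.0597] rect [593.1 342.4] [270.3 403.5] 75.7 [155.  84.  40.]
328 [105. 148.] 2238 mean [0.6081 0.6899 0.0473] zmax [0.0508 0.0669] rect [626.2 697. ] [226.9 110.7] 1.5 [47. 48. 51.]
355 [396. 134.] 511 mean [ 0.7034 -0.2518  0.0548] zmax [0.0568 0.0932] rect [ 705.1 -252.2] [67.  67.5] 20.8 [137. 150. 153.]
376 [434. 139.] 479 mean [ 0.6771 -0.3595  0.0971] zmax [0.1103 0.1494] rect [ 705.3 -362.2] [91.5 47.7] 7.7 [ 75.  89. 112.]
492 [311. 182.] 798 mean [0.5377 0.0112 0.0217] zmax [0.0226 0.0437] rect [534.8   7.2] [208.2 159.4] 84.2 [81. 85. 89.]
538 [448. 172.] 186 mean [ 0.5996 -0.4313  0.016 ] zmax [0.0161 0.0208] rect [ 600.8 -431.9] [53.2 36.8] 65.5 [ 90.  49. 122.]
571 [403. 196.] 270 mean [ 0.5132 -0.2859  0.0112] zmax [0.0113 0.0161] rect [ 517.2 -285. ] [16
[... 452 characters left out ...]
 zmax [0.01   0.0145] rect [ 506.4 -457.3] [15.4 75.1] 72.3 [130. 133. 140.]
976 [433. 225.] 94 mean [ 0.422  -0.3809  0.0114] zmax [0.0113 0.0157] rect [ 422. -381.] [24.9 38.3] 21.0 [176. 179. 185.]
1050 [248. 233.] 106 mean [0.3586 0.1897 0.0593] zmax [0.0735 0.0807] rect [359.6 191.9] [25.5 23.5] 4.6 [ 95.  97. 102.]
1325 [402. 275.] 303 mean [ 0.2633 -0.2855  0.0084] zmax [0.0082 0.0127] rect [ 259.9 -281.5] [ 21.  172.1] 47.9 [ 95.  54. 127.]
1582 [579. 286.] 25 mean [ 0.2541 -0.6696  0.2527] zmax [0.2515 0.2639] rect [ 253.3 -670.2] [10.3  4.6] 16.3 [21. 22. 24.]
1624 [550. 300.] 99 mean [ 0.2179 -0.5754  0.2828] zmax [0.2932 0.2998] rect [ 216.4 -576.8] [20.6 38.2] 24.7 [44. 46. 49.]
```

View pics/crop0.png

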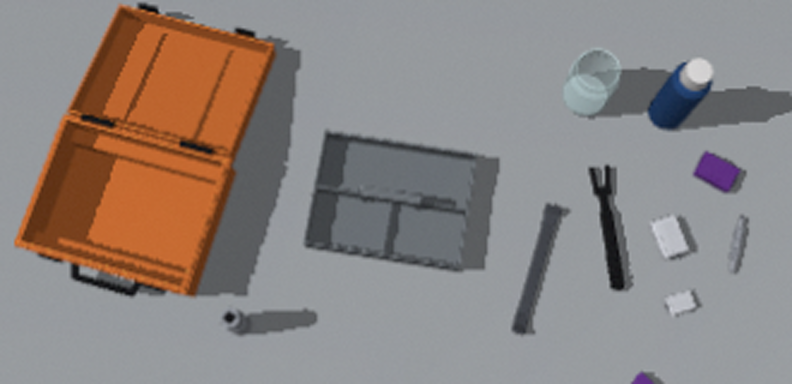

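```bash
cat >> h.py <<'E'
def tgt(a): 
    a=np.deg2rad(a);c,s=np.cos(a),np.sin(a)
    return R.from_matrix(np.array([[c,s,0],[s,-c,0],[0,0,-1.]]))
def plan(x,y,z,a):
    s=ctrl.state();R0=R.from_quat(s['tool_rot']);p=s['position'];T=tgt(a)
    X=R0.as_matrix()[:,0]
    print('clock',round(s['clock'],2),'pos',p.round(4),'a',round(np.degrees(np.arctan2(X[1],X[0])),2),'q7',s['qpos'][6].round(2),'F',s['wrist_force'].round(1),'grip',round(s['grip_width'],3))
    print('turn rotvec',(R0.inv()*T).as_rotvec().round(4))
    d=(np.array([x,y,z])-p)*100
    print('then trans cm (after turn)',(T.inv().apply(d)).round(3),' before-turn axes',R0.inv().apply(d).round(3))
E
python3 - <<'E'
from h import *
d=np.load('top0.npz');W=d['W'];im=d['img']
from scipy.optimize import least_squares
hsv=cv2.cvtColor(im,cv2.COLOR_RGB2HSV)
reg=np.zeros(im.shape[:2],bool);reg[95:230,150:275]=1
m=reg&(W[...,2]>0.053)&(W[...,2]<0.066)
P=W[m]
print(len(P)); 
v=cv2.resize(np.clip(W[90:240,140:360,2]*4000,0,255).astype(np.uint8),None,fx=3.6,fy=3.6,interpolation=cv2.INTER_NEAREST)
cv2.imwrite('pics/z0.png',v)
plan(0.45,-0.19,0.23,-13.8)
E
```

```text
919
clock 0.15 pos [ 0.2337 -0.6329  0.2308] a 20.27 q7 -0.07 F [-0.  -0.9  0.2] grip 1.002
turn rotvec [-9.000e-04  3.000e-04  5.946e-01]
then trans cm (after turn) [ 10.437 -48.171   0.077]  before-turn axes [ 35.631 -34.056   0.107]<stdin>:9: RuntimeWarning: invalid value encountered in cast
```

View pics/z0.png

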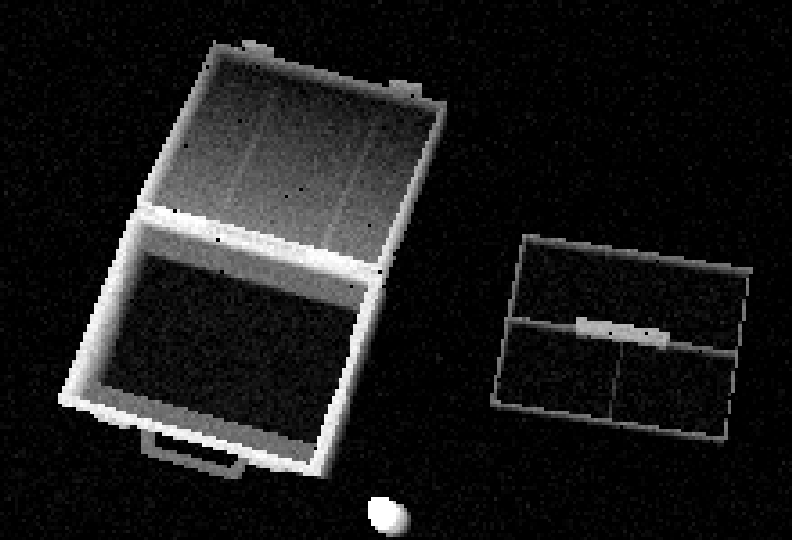

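Call:
{"api": "move_arm", "payload": {
  "deltas": "0 0 0 0 0 0.119 1;0 0 0 0 0 0.119 1;0 0 0 0 0 0.119 1;0 0 0 0 0 0.119 1;0 0 0 0 0 0.119 1;0.7 -3.44 0 0 0 0 1;0.7 -3.44 0 0 0 0 1;0.7 -3.44 0 0 0 0 1;0.7 -3.44 0 0 0 0 1;0.7 -3.44 0 0 0 0 1;0.7 -3.44 0 0 0 0 1;0.7 -3.44 0 0 0 0 1;0.7 -3.44 0 0 0 0 1;0.7 -3.44 0 0 0 0 1;0.7 -3.44 0 0 0 0 1;0.7 -3.44 0 0 0 0 1;0.7 -3.44 0 0 0 0 1;0.7 -3.44 0 0 0 0 1;0.7 -3.44 0 0 0 0 1",
  "grip_force": 40
}}

```text
clock: 2.52
position: [0.4443, -0.1879, 0.2313]
tool_rot: [0.993, -0.12, 0.0, -0.0]
wrist_force: [1.0, -0.2, 0.0]
grip_width: 0.998
```

Run:
```python
from h import *
c=cap('wrist','w1.png');np.savez('w1.npz',**c,W=cloud(c))
plan(0.456,-0.19,0.23,-13.8)
```

```text
clock 2.58 pos [ 0.4463 -0.1837  0.2314] a -13.59 q7 -1.56 F [ 3.   7.1 -0.1] grip 0.998
turn rotvec [-0.0014 -0.0004  0.0037]
then trans cm (after turn) [1.096 0.381 0.135]  before-turn axes [1.095 0.385 0.135]
```

View pics/w1.png

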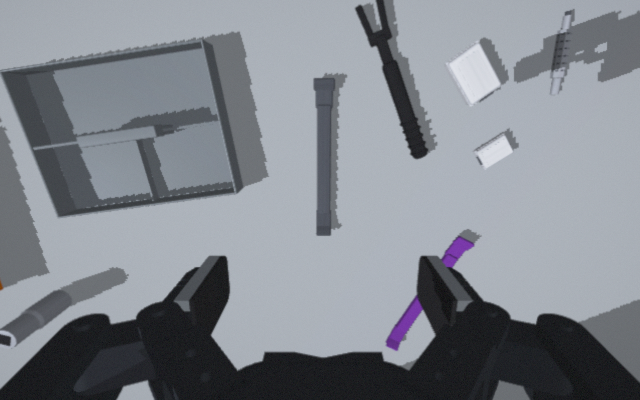

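```bash
cat >> h.py <<'E'
def segs(W,im,zmin=0.005,zmax=0.12,u1=250,mina=60,sx=(0.2,0.95),sy=(-0.75,0.75)):
    m=(W[...,2]>zmin)&(W[...,2]<zmax)&(W[...,0]>sx[0])&(W[...,0]<sx[1])&(W[...,1]>sy[0])&(W[...,1]<sy[1]);m[u1:]=0
    n,l,st,ce=cv2.connectedComponentsWithStats(m.astype(np.uint8))
    for i in range(1,n):
        if st[i,4]<mina: continue
        P=W[l==i];r=cv2.minAreaRect(P[:,:2].astype(np.float32)*1000)
        w,h=r[1];ang=r[2]+(90 if h>w else 0)
        if ang>90: ang-=180
        print(ce[i].round(),st[i,4],'mean',P.mean(0).round(4),'z50,95',np.percentile(P[:,2],[50,95]).round(4),'rect',np.round(r[0],1),np.round(sorted(r[1]),1),'longang',round(ang,1),im[l==i].mean(0).round())
E
python3 - <<'E'
from h import *
d=np.load('w1.npz');W=d['W'];segs(W,d['img'])
for uv in [(270,60),(420,220),(280,210)]: print(W[uv[1],uv[0]])
P=W[100:210,300:345].reshape(-1,3);P=P[P[:,2]>0.005]
mu=P.mean(0);u,s,vt=np.linalg.svd(P[:,:2]-mu[:2],full_matrices=False);print('lever',mu,np.degrees(np.arctan2(vt[0,1],vt[0,0])))
E
```

```text
[394.  80.] 2589 mean [ 0.5233 -0.2857  0.0115] z50,95 [0.012  0.0146] rect [ 520.  -283.9] [ 28.6 170.1] longang 7.1 [45. 46. 49.]
[561.  53.] 925 mean [ 0.5085 -0.4592  0.0093] z50,95 [0.0094 0.012 ] rect [ 508.1 -460.4] [14.6 80. ] longang -14.5 [114. 118. 126.]
[110. 129.] 8761 mean [0.546  0.0218 0.0225] z50,95 [0.0227 0.0434] rect [538.8   5. ] [158.9 209.5] longang 84.0 [86. 91. 97.]
[473.  74.] 2076 mean [ 0.5101 -0.3653  0.0168] z50,95 [0.0175 0.0191] rect [ 509.6 -368.1] [38.6 55.9] longang 22.1 [206. 209. 216.]
[323. 152.] 2337 mean [ 0.4663 -0.194   0.0086] z50,95 [0.0083 0.0127] rect [ 457.8 -193.2] [ 22.7 178.6] longang -13.0 [85. 89. 98.]
[494. 151.] 759 mean [ 0.4237 -0.3813  0.0113] z50,95 [0.0116 0.0131] rect [ 422.1 -382.6] [26.3 37.6] longang -69.9 [202. 205. 213.]
[461. 244.] 244 mean [ 0.3188 -0.3321  0.0106] z50,95 [0.0109 0.0139] rect [ 316.6 -332.4] [21.8 24. ] longang 57.6 [116.  61. 158.]
[ 0.57707573 -0.16198562 -0.00148942]
[ 3.57435087e-01 -2.90449419e-01  2.61288012e-04]
[ 0.41104571 -0.12561479 -0.00088767]
lever [ 0.46663858 -0.19411359  0.00815602] 165.82887202657037
```

Call:
{"api": "move_arm", "payload": {
  "deltas": "0.6 0.4 3 0 0 0 1;0.4 0.3 3 0 0 0 1;0 0 3 0 0 0 1;0 0 3 0 0 0 1;0 0 3 0 0 0 0.6;0 0 2 0 0 0 0.6;0 0 1 0 0 0 0.6;0 0 0 0 0 0 0.6"
}}

```text
clock: 3.58
position: [0.4518, -0.1981, 0.0511]
tool_rot: [0.993, -0.12, -0.0, -0.0]
wrist_force: [0.9, 0.0, 0.1]
grip_width: 0.601
```

Run:
```python
from h import *
plan(0.457,-0.192,0.003,-13.9)
```

```text
clock 3.58 pos [ 0.4518 -0.1981  0.0511] a -13.82 q7 -1.58 F [0.9 0.  0.1] grip 0.601
turn rotvec [-0.0001  0.0009  0.0013]
then trans cm (after turn) [ 0.354 -0.716  4.807]  before-turn axes [ 0.359 -0.715  4.807]
```

Call:
{"api": "move_arm", "payload": {
  "deltas": "0.2 -0.4 1 0 0 0 0.6;0.15 -0.3 1.2 0 0 0 0.6;0 0 1.2 0 0 0 0.6;0 0 0.9 0 0 0 0.6;0 0 0.5 0 0 0 0.6;0 0 0 0 0 0 0.6;0 0 0 0 0 0 0;0 0 0 0 0 0 0;0 0 0 0 0 0 0;0 0 0 0 0 0 0;0 0 0 0 0 0 0",
  "grip_force": 60
}}

```text
clock: 4.95
position: [0.4574, -0.1923, 0.0039]
tool_rot: [0.993, -0.12, 0.0, 0.0]
wrist_force: [-1.9, 0.8, 7.8]
grip_width: 0.157
```

Run:
```python
from h import *
plan(0.457,-0.192,0.2,-13.9)
```

```text
clock 4.95 pos [ 0.4574 -0.1923  0.0039] a -13.84 q7 -1.61 F [-1.9  0.8  7.8] grip 0.157
turn rotvec [ 0.0001 -0.0006  0.0011]
then trans cm (after turn) [ -0.042  -0.023 -19.614]  before-turn axes [ -0.03   -0.021 -19.614]
```

Call:
{"api": "move_arm", "payload": {
  "deltas": "0 0 -0.5 0 0 0 0;0 0 -1 0 0 0 0;0 0 -2 0 0 0 0;0 0 -3 0 0 0 0;0 0 -3 0 0 0 0;0 0 -3 0 0 0 0;0 0 -3 0 0 0 0;0 0 -2 0 0 0 0;0 0 -1 0 0 0 0;0 0 0 0 0 0 0;0 0 0 0 0 0 0"
}}

```text
clock: 6.32
position: [0.4567, -0.192, 0.1876]
tool_rot: [0.993, -0.12, -0.001, -0.0]
wrist_force: [-0.5, 0.1, -2.4]
grip_width: 0.156
```

Run:
```python
from h import *
c=cap('wrist','w2.png');np.savez('w2.npz',**c,W=cloud(c))
d=np.load('w2.npz');segs(d['W'],d['img'],zmin=0.15,zmax=0.3,u1=400)
plan(0.52,0.36,0.2,75.7)
```

```text
[323. 318.] 55057 mean [ 0.4714 -0.1958  0.2435] z50,95 [0.2542 0.2759] rect [ 476.9 -197.2] [106.5 117.4] longang -54.8 [46. 49. 53.]
clock 6.38 pos [ 0.4567 -0.192   0.1875] a -13.82 q7 -1.57 F [-0.7  0.1 -3. ] grip 0.16
turn rotvec [-1.2000e-03  1.0000e-03 -1.5623e+00]
then trans cm (after turn) [55.05  -7.501 -1.25 ]  before-turn axes [ -7.036 -55.112  -1.232]
```

View pics/w2.png

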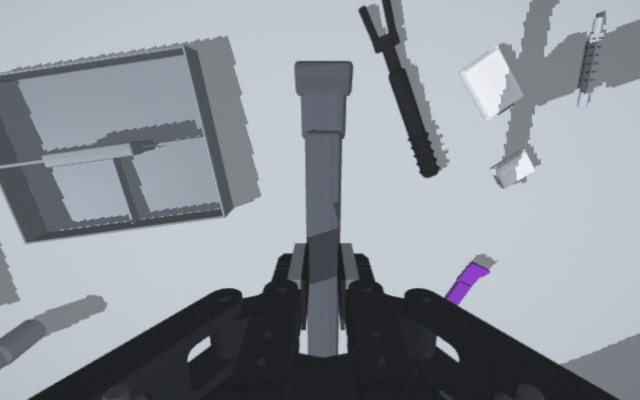

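Call:
{"api": "move_arm", "payload": {
  "deltas": "0 0 -0.3 0 0 -0.12 0;0 0 -0.3 0 0 -0.12 0;0 0 -0.3 0 0 -0.12 0;0 0 -0.3 0 0 -0.12 0;0 0 0 0 0 -0.12 0;0 0 0 0 0 -0.12 0;0 0 0 0 0 -0.12 0;0 0 0 0 0 -0.12 0;0 0 0 0 0 -0.12 0;0 0 0 0 0 -0.12 0;0 0 0 0 0 -0.12 0;0 0 0 0 0 -0.12 0;0 0 0 0 0 -0.12 0"
}}

```text
clock: 8.0
position: [0.4568, -0.192, 0.1995]
tool_rot: [0.789, 0.614, -0.0, -0.001]
wrist_force: [0.3, 0.1, -2.5]
grip_width: 0.162
```

Call:
{"api": "move_arm", "payload": {
  "deltas": "1.5 -0.2 0 0 0 0 0;3 -0.4 0 0 0 0 0;3.5 -0.5 0 0 0 0 0;3.5 -0.5 0 0 0 0 0;3.5 -0.5 0 0 0 0 0;3.5 -0.5 0 0 0 0 0;3.5 -0.5 0 0 0 0 0;3.5 -0.5 0 0 0 0 0;3.5 -0.5 0 0 0 0 0;3.5 -0.5 0 0 0 0 0;3.5 -0.5 0 0 0 0 0;3.5 -0.5 0 0 0 0 0;3.5 -0.5 0 0 0 0 0;2 -0.3 0 0 0 0 0;1 -0.2 0 0 0 0 0;0 0 0 0 0 0 0;0 0 0 0 0 0 0;0 0 0 0 0 0 0"
}}

```text
clock: 10.25
position: [0.5082, 0.2688, 0.2004]
tool_rot: [0.791, 0.612, -0.0, 0.0]
wrist_force: [-0.5, 0.8, -2.4]
grip_width: 0.159
```

Run:
```python
from h import *
c=cap('wrist','w3.png');np.savez('w3.npz',**c,W=cloud(c))
plan(0.52,0.36,0.2,75.7)
```

```text
clock 10.3 pos [0.5082 0.2689 0.2005] a 75.49 q7 -1.04 F [ 0.9 -0.6 -2.2] grip 0.158
turn rotvec [ 0.0003  0.0001 -0.0037]
then trans cm (after turn) [ 9.116 -1.105  0.047]  before-turn axes [ 9.111 -1.139  0.045]
```

View pics/w3.png

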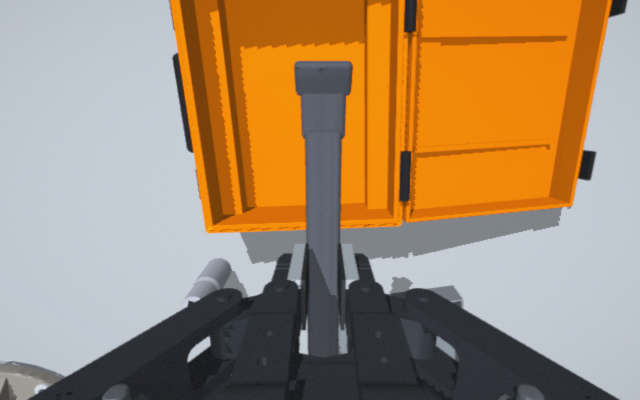

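```bash
cat > fit.py <<'E'
from h import *
from scipy.optimize import least_squares
def fitcase(W,p0=(0.52,0.36,-14.3),lines=('a','b','c'),zr=(0.055,0.065),lo=None):
    P=W.reshape(-1,3);P=P[(P[:,2]>zr[0])&(P[:,2]<zr[1])]
    p=np.array(p0,float)
    def loc(p):
        a=np.deg2rad(p[2]);c,s=np.cos(a),np.sin(a);d=P[:,:2]-p[:2]
        return d@np.array([[c,-s],[s,c]])
    for it in range(15):
        tol=0.012 if it<6 else 0.005
        L=loc(p)
        ma=(abs(L[:,0]+.0875)<tol)&(abs(L[:,1])<.105)
        mb=(abs(L[:,1]-.1125)<tol)&(abs(L[:,0])<.08)
        mc=(abs(L[:,1]+.1125)<tol)&(abs(L[:,0])<.08)
        md=(abs(L[:,0]-.0875)<tol)&(abs(L[:,1])<.105)
        def f(q):
            L=loc(q);r=[]
            if 'a' in lines:r.append(L[ma,0]+.0875)
            if 'b' in lines:r.append(L[mb,1]-.1125)
            if 'c' in lines:r.append(L[mc,1]+.1125)
            if 'd' in lines:r.append(L[md,0]-.0875)
            return np.concatenate(r)*1000
        p=least_squares(f,p,loss='soft_l1',x_scale=[.01,.01,1]).x
    L=loc(p)
    print('case',p.round(4),'n',ma.sum(),mb.sum(),mc.sum(),md.sum(),'means a,b,c',L[ma,0].mean(),L[mb,1].mean(),L[mc,1].mean(),'d',L[md,0].mean(), 'zmean',P[ma|mb|mc,2].mean())
    return p
E
python3 - <<'E'
from fit import *
d=np.load('top0.npz');fitcase(d['W']); fitcase(d['W'],lines='abcd')
d=np.load('w3.npz');W=d['W'].copy();W[240:]=np.nan;fitcase(W,lines='ac')
# held lever
P=d['W'][70:230,300:350].reshape(-1,3);P=P[P[:,2]>.15]
R0=ctrl.state();
for u in range(70,240,20): 
    q=d['W'][u,322];print(u,q.round(4))
E
```

```text
case [  0.5033   0.3508 -11.856 ] n 182 118 137 166 means a,b,c -0.08748999704996366 0.11311728329601435 -0.11298694693352489 d 0.08806438191553204 zmean 0.05899125896413286
case [  0.5036   0.3507 -11.9827] n 184 118 134 173 means a,b,c -0.08778313948412986 0.11309926505551393 -0.11297806618534005 d 0.08793380476463215 zmean 0.05900928023960626
case [  0.5058   0.351  -12.3289] n 2200 0 1147 2142 means a,b,c -0.08782515189529605 nan -0.11281377066270429 d 0.08835149103739057 zmean 0.05842272992314987
70 [0.5301 0.3514 0.2109]
90 [0.5283 0.3447 0.2056]
110 [0.5263 0.3372 0.2038]
130 [0.5243 0.3293 0.2023]
150 [0.5222 0.3213 0.2049]
170 [0.5201 0.313  0.2054]
190 [0.5178 0.3042 0.2048]
210 [0.5154 0.2952 0.2048]
230 [0.5131 0.2861 0.2055]fit.py:25: RuntimeWarning: Mean of empty slice.
  print('case',p.round(4),'n',ma.sum(),mb.sum(),mc.sum(),md.sum(),'means a,b,c',L[ma,0].mean(),L[mb,1].mean(),L[mc,1].mean(),'d',L[md,0].mean(), 'zmean',P[ma|mb|mc,2].mean())
  ret = ret.dtype.type(ret / rcount)
```

Run:
```python
from h import *
plan(0.504,0.351,0.0095,77.9)
```

```text
clock 10.3 pos [0.5082 0.2689 0.2005] a 75.49 q7 -1.04 F [ 0.9 -0.6 -2.2] grip 0.158
turn rotvec [ 0.0003  0.0001 -0.0421]
then trans cm (after turn) [ 7.936 -2.13  19.097]  before-turn axes [ 7.842 -2.468 19.095]
```

Call:
{"api": "move_arm", "payload": {
  "deltas": "0 0 0 0 0 -0.042 0;1.5 -0.5 0 0 0 0 0;2.5 -0.7 0 0 0 0 0;2.5 -0.6 0 0 0 0 0;1.4 -0.3 0 0 0 0 0;0 0 2 0 0 0 0;0 0 3 0 0 0 0;0 0 3 0 0 0 0;0 0 2 0 0 0 0;0 0 1 0 0 0 0;0 0 0 0 0 0 0;0 0 0 0 0 0 0"
}}

```text
clock: 11.8
position: [0.5043, 0.3517, 0.0912]
tool_rot: [0.777, 0.629, 0.001, 0.0]
wrist_force: [-0.3, 0.1, -2.7]
grip_width: 0.161
```

Run:
```python
from h import *
plan(0.504,0.351,0.0095,77.9)
```

```text
clock 11.8 pos [0.5043 0.3517 0.0912] a 77.96 q7 -1.21 F [-0.3  0.1 -2.7] grip 0.161
turn rotvec [ 0.0009 -0.0009  0.001 ]
then trans cm (after turn) [-0.078 -0.019  8.171]  before-turn axes [-0.086 -0.026  8.171]
```

Call:
{"api": "move_arm", "payload": {
  "deltas": "0 0 2 0 0 0 0;0 0 2 0 0 0 0;0 0 1.5 0 0 0 0;0 0 1.2 0 0 0 0;0 0 0.8 0 0 0 0;0 0 0.4 0 0 0 0;0 0 0.2 0 0 0 0;0 0 0 0 0 0 0;0 0 0 0 0 0 0"
}}

```text
clock: 12.92
position: [0.5041, 0.3515, 0.0097]
tool_rot: [0.777, 0.629, 0.0, 0.0]
wrist_force: [0.4, 0.8, -1.7]
grip_width: 0.16
```

Call:
{"api": "move_arm", "payload": {
  "deltas": "0 0 0.15 0 0 0 0.16;0 0 0 0 0 0 0.25;0 0 0 0 0 0 0.4;0 0 0 0 0 0 0.4;0 0 -0.5 0 0 0 0.4;0 0 -1 0 0 0 0.4;0 0 -2 0 0 0 0.4;0 0 -3 0 0 0 0.4;0 0 -3 0 0 0 0.4;0 0 -3 0 0 0 0.4;0 0 -3 0 0 0 0.4;0 0 -2 0 0 0 0.4;-3 0 0 0 0 0 0.4;-3 0 0 0 0 0 0.4;-2 0 0 0 0 0 0.4;0 0 0 0 0 0 0.4;0 0 0 0 0 0 0.4"
}}

```text
clock: 15.05
position: [0.4874, 0.274, 0.1832]
tool_rot: [0.777, 0.629, 0.0, -0.0]
wrist_force: [-0.3, -0.4, -0.5]
grip_width: 0.4
```

Run:
```python
from fit import *
c=cap('wrist','w4.png');np.savez('w4.npz',**c,W=cloud(c))
W=cloud(c);W[250:]=np.nan;p=fitcase(W,lines='abcd')
plan(0.537,0.006,0.16,84)
```

```text
case [  0.5063   0.3511 -12.3549] n 2189 0 1565 2581 means a,b,c -0.08818375289581329 nan -0.11283618637768121 d 0.08805346019923703 zmean 0.058485173576127626
clock 15.1 pos [0.4873 0.2742 0.183 ] a 78.01 q7 -1.03 F [-0.2  0.3 -0.4] grip 0.399
turn rotvec [-0.     -0.0008 -0.1045]
then trans cm (after turn) [-26.157   7.749   2.303]  before-turn axes [-25.208  10.435   2.282]fit.py:25: RuntimeWarning: Mean of empty slice.
  print('case',p.round(4),'n',ma.sum(),mb.sum(),mc.sum(),md.sum(),'means a,b,c',L[ma,0].mean(),L[mb,1].mean(),L[mc,1].mean(),'d',L[md,0].mean(), 'zmean',P[ma|mb|mc,2].mean())
  ret = ret.dtype.type(ret / rcount)
```

View pics/w4.png

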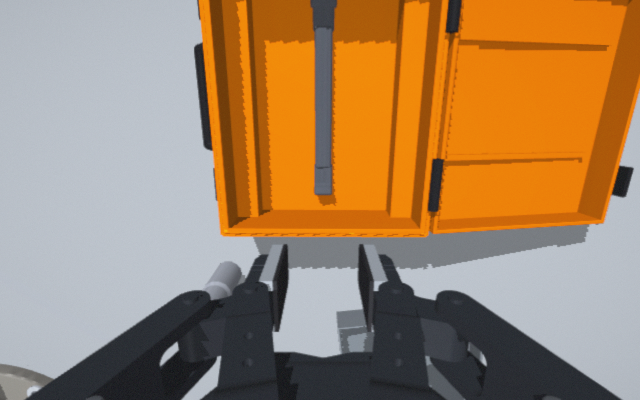

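Run:
```python
from h import *
plan(0.53,-0.09,0.2,84)
```

```text
clock 15.1 pos [0.4873 0.2742 0.183 ] a 78.01 q7 -1.03 F [-0.2  0.3 -0.4] grip 0.399
turn rotvec [-0.     -0.0008 -0.1045]
then trans cm (after turn) [-35.777   8.056  -1.697]  before-turn axes [-34.74   11.744  -1.725]
```

Call:
{"api": "move_arm", "payload": {
  "deltas": "0 0 0 0 0 -0.104 0.4;-1.8 0.4 -0.5 0 0 0 0.4;-3.4 0.8 -0.5 0 0 0 0.4;-3.4 0.8 -0.5 0 0 0 0.4;-3.4 0.8 -0.2 0 0 0 0.4;-3.4 0.8 0 0 0 0 0.4;-3.4 0.8 0 0 0 0 0.4;-3.4 0.8 0 0 0 0 0.4;-3.4 0.8 0 0 0 0 0.4;-3.4 0.8 0 0 0 0 0.4;-3.4 0.6 0 0 0 0 0.4;-2.4 0.5 0 0 0 0 0.4;-1 0 0 0 0 0 0.4;0 0 0 0 0 0 0.4;0 0 0 0 0 0 0.4;0 0 0 0 0 0 0.4"
}}

```text
clock: 17.1
position: [0.528, -0.0902, 0.1999]
tool_rot: [0.743, 0.669, 0.0, -0.0]
wrist_force: [-0.2, 0.1, -0.1]
grip_width: 0.401
```

```bash
cat >> fit.py <<'E'
def fitring(W,p0,hx=.079-.00125,hy=.104-.00125,zr=(0.024,0.036),lines='abcd',top=None,tol=(.012,.004)):
    P=W.reshape(-1,3);P=P[(P[:,2]>zr[0])&(P[:,2]<zr[1])]
    p=np.array(p0,float)
    def loc(p):
        a=np.deg2rad(p[2]);c,s=np.cos(a),np.sin(a);d=P[:,:2]-p[:2]
        return d@np.array([[c,-s],[s,c]])
    for it in range(15):
        t=tol[0] if it<6 else tol[1]
        L=loc(p)
        M=[(abs(L[:,0]+hx)<t)&(abs(L[:,1])<hy-.006),(abs(L[:,0]-hx)<t)&(abs(L[:,1])<hy-.006),(abs(L[:,1]+hy)<t)&(abs(L[:,0])<hx-.006),(abs(L[:,1]-hy)<t)&(abs(L[:,0])<hx-.006)]
        def f(q):
            L=loc(q);r=[]
            for n,m,k,s in zip('abcd',M,(0,0,1,1),(hx,-hx,hy,-hy)):
                if n in lines and m.sum(): r.append((L[m,k]+s)*1000)
            return np.concatenate(r)
        p=least_squares(f,p,loss='soft_l1',x_scale=[.01,.01,1]).x
    L=loc(p)
    print('ring',p.round(4),[int(m.sum()) for m in M],[ (round(float(L[m,k].mean())*1000,2) if m.sum() else None) for m,k in zip(M,(0,0,1,1))])
    return p
E
python3 - <<'E'
from fit import *
c=cap('wrist','w5.png');W=cloud(c);np.savez('w5.npz',**c,W=W)
W[250:]=np.nan
p=fitring(W,(0.537,0.006,-6),zr=(.026,.032))
P=W.reshape(-1,3);P=P[(P[:,2]>.040)&(P[:,2]<.05)&(abs(P[:,0]-.537)<.1)&(abs(P[:,1])<.1)]
r=cv2.minAreaRect((P[:,:2]*1000).astype(np.float32));print('bar',r,P[:,2].mean())
plan(p[0],p[1],0.02,90+p[2])
E
```

```text
ring [ 5.3830e-01  5.4000e-03 -5.9637e+00] [595, 600, 367, 0] [-77.33, 77.32, -102.76, None]
bar ((538.1889038085938, 4.7911529541015625), (80.50367736816406, 11.875758171081543), 84.27845764160156) 0.04327484953764035
clock 17.15 pos [ 0.5279 -0.0904  0.1999] a 83.99 q7 -0.17 F [ 0.4 -0.3 -0.7] grip 0.401
turn rotvec [ 0.0001 -0.0002 -0.0008]
then trans cm (after turn) [ 9.63   0.033 17.99 ]  before-turn axes [ 9.627  0.024 17.991]
```

View pics/w5.png

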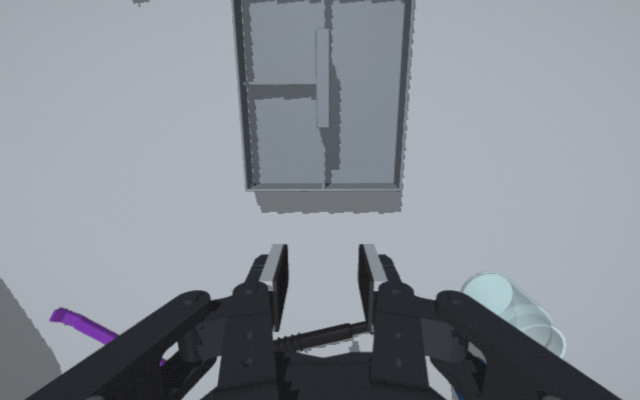

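Call:
{"api": "move_arm", "payload": {
  "deltas": "2 0 0 0 0 0 0.4;3 0 0 0 0 0 0.4;3 0 1 0 0 0 0.4;1.6 0 2.5 0 0 0 0.4;0 0 3 0 0 0 0.4;0 0 3 0 0 0 0.4;0 0 3 0 0 0 0.4;0 0 2.5 0 0 0 0.4;0 0 1.5 0 0 0 0.4;0 0 1 0 0 0 0.4;0 0 0.5 0 0 0 0.4;0 0 0 0 0 0 0.4;0 0 0 0 0 0 0.4"
}}

```text
clock: 18.77
position: [0.5384, 0.0043, 0.0204]
tool_rot: [0.744, 0.669, 0.0, 0.0]
wrist_force: [0.7, -0.1, 0.0]
grip_width: 0.403
```

Run:
```python
from h import *
plan(0.5383,0.0051,0.02,84.1)
```

```text
clock 18.77 pos [0.5384 0.0043 0.0204] a 83.92 q7 -0.52 F [ 0.7 -0.1  0. ] grip 0.403
turn rotvec [ 0.0009 -0.0001 -0.0032]
then trans cm (after turn) [ 0.081 -0.023  0.041]  before-turn axes [ 0.081 -0.023  0.041]
```

Close and lift.

Call:
{"api": "move_arm", "payload": {
  "deltas": "0 0 0 0 0 0 0;0 0 0 0 0 0 0;0 0 0 0 0 0 0;0 0 0 0 0 0 0;0 0 -0.5 0 0 0 0;0 0 -1 0 0 0 0;0 0 -2 0 0 0 0;0 0 -3 0 0 0 0;0 0 -3 0 0 0 0;0 0 -3 0 0 0 0;0 0 -2.5 0 0 0 0;0 0 -1 0 0 0 0;0 0 0 0 0 0 0;0 0 0 0 0 0 0",
  "grip_force": 60
}}

```text
clock: 20.52
position: [0.5375, 0.0042, 0.1789]
tool_rot: [0.744, 0.669, -0.001, -0.0]
wrist_force: [-0.2, -0.8, -2.5]
grip_width: 0.126
```

Run:
```python
from fit import *
c=cap('wrist','w6.png');W=cloud(c);np.savez('w6.npz',**c,W=W)
s=ctrl.state();print(s['position'],s['wrist_force'],s['grip_width'])
R0=R.from_quat(s['tool_rot']).as_matrix();Q=(W-s['position'])@R0
m=(Q[...,2]<0.05)&(Q[...,2]>-.06)
for uv in [(322,20),(322,60),(240,60),(400,60),(240,150),(400,150),(260,200),(390,200)]: print(uv,Q[uv[1],uv[0]].round(4),W[uv[1],uv[0]].round(4))
plan(0.505,0.351,0.15,78)
```

```text
[0.5375068  0.00426154 0.17884405] [ 0.56254524  0.36348965 -1.1207972 ] 0.1258911649075391
(322, 20) [ 0.1028  0.0004 -0.0087] [0.5488 0.1064 0.1875]
(322, 60) [ 0.0892  0.0004 -0.0085] [0.5474 0.0929 0.1873]
(240, 60) [ 0.0927 -0.0375  0.018 ] [0.51   0.1004 0.1609]
(400, 60) [0.0928 0.0365 0.0187] [0.5836 0.0927 0.1601]
(240, 150) [ 0.0514 -0.0407  0.0187] [0.5024 0.0597 0.1602]
(400, 150) [0.0513 0.0394 0.0191] [0.5821 0.0511 0.1597]
(260, 200) [ 0.0255 -0.0321  0.0181] [0.5083 0.033  0.1607]
(390, 200) [0.0252 0.036  0.0192] [0.5759 0.0255 0.1595]
clock 20.57 pos [0.5375 0.0043 0.1788] a 83.93 q7 -0.38 F [ 0.6  0.4 -1.1] grip 0.126
turn rotvec [-1.600e-03  1.000e-04  1.035e-01]
then trans cm (after turn) [ 33.24  -10.389   2.884]  before-turn axes [34.136 -6.895  2.894]
```

View pics/w6.png

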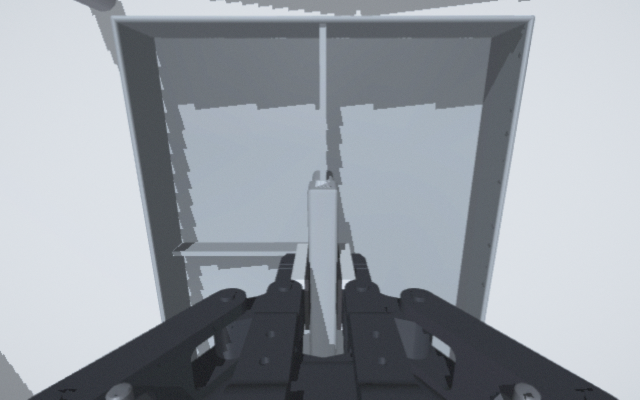

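Run:
```python
from fit import *
d=np.load('w6.npz');W=d['W']
s=ctrl.state()
R0=R.from_quat(s['tool_rot']).as_matrix();Q=(W-s['position'])@R0
Q[320:]=np.nan;Q=Q.copy();Q[200:,170:470]=np.nan
# tool frame: x= tray y ; y = tray x (jaw). 
V=np.stack([Q[...,1],Q[...,0],-Q[...,2]],-1)
fitring(V,(0,0,0),zr=(.006,.014))
```

```text
ring [0.0007 0.0002 0.0606] [2458, 2452, 0, 3482] [-77.15, 77.16, None, 102.76]
```

Call:
{"api": "move_arm", "payload": {
  "deltas": "0 0 0 0 0 0.055 0;0 0 0 0 0 0.055 0;1.5 -0.4 0 0 0 0 0;2.5 -0.8 0 0 0 0 0;3 -1 0 0 0 0 0;3 -1 0 0 0 0 0;3 -1 0 0 0 0 0;3 -1 0 0 0 0 0;3 -1 0 0 0 0 0;3 -1 0 0 0 0 0;3 -1 0 0 0 0 0;3 -1 0 0 0 0 0;2.5 -0.8 0 0 0 0 0;1.7 -0.4 0 0 0 0 0;0 0 0 0 0 0 0;0 0 0 0 0 0 0;0 0 0 0 0 0 0"
}}

```text
clock: 22.7
position: [0.5058, 0.3401, 0.1798]
tool_rot: [0.78, 0.626, -0.0, 0.0]
wrist_force: [-0.5, -0.3, -1.6]
grip_width: 0.125
```

Run:
```python
from h import *
plan(0.5055,0.351,0.0485,77.7)
```

```text
clock 22.7 pos [0.5058 0.3401 0.1798] a 77.56 q7 -1.13 F [-0.5 -0.3 -1.6] grip 0.125
turn rotvec [ 0.0002  0.0004 -0.0025]
then trans cm (after turn) [ 1.062 -0.266 13.132]  before-turn axes [ 1.067 -0.27  13.131]
```

Call:
{"api": "move_arm", "payload": {
  "deltas": "0.5 -0.1 1 0 0 -0.0025 0;0.5 -0.15 2 0 0 0 0;0 0 2 0 0 0 0;0 0 1.8 0 0 0 0;0 0 1 0 0 0 0;0 0 0.4 0 0 0 0;0 0 0 0 0 0 0;0 0 0 0 0 0 0;0 0 0 0 0 0 0"
}}

```text
clock: 23.82
position: [0.5054, 0.3515, 0.0984]
tool_rot: [0.778, 0.628, 0.0, 0.0]
wrist_force: [-0.3, 0.3, -2.3]
grip_width: 0.126
```

Run:
```python
from fit import *
plan(0.5055,0.351,0.0485,77.7)
c=cap('wrist','w7.png');cap('side','s7.png');W=cloud(c);np.savez('w7.npz',**c,W=W)
```

```text
clock 23.82 pos [0.5054 0.3515 0.0984] a 77.76 q7 -1.2 F [-0.3  0.3 -2.3] grip 0.126
turn rotvec [ 0.0006 -0.0006  0.001 ]
then trans cm (after turn) [-0.05   0.016  4.989]  before-turn axes [-0.053  0.013  4.989]
```

View pics/w7.png

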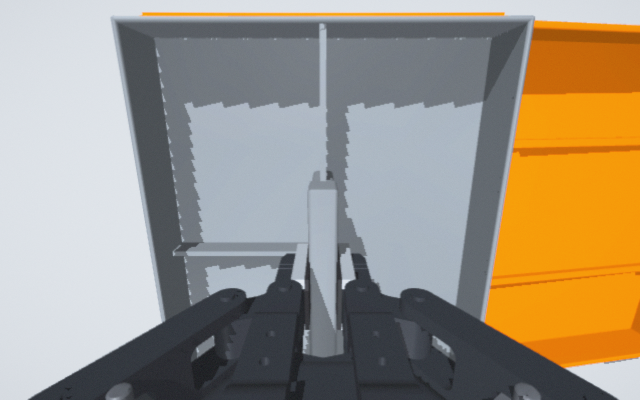

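View pics/s7.png

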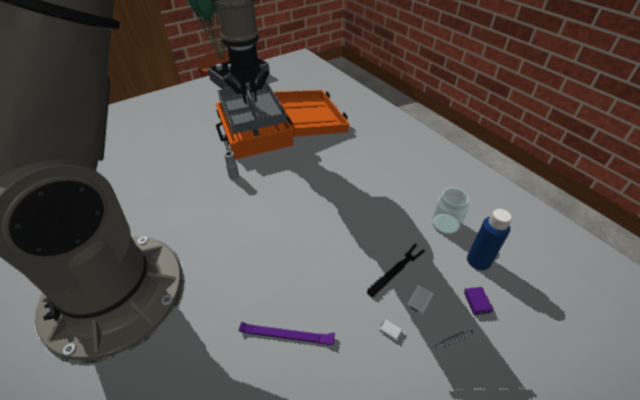

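Run:
```python
from fit import *
d=np.load('w7.npz');W=d['W'];im=d['img'];s=ctrl.state()
R0=R.from_quat(s['tool_rot']).as_matrix();Q=(W-s['position'])@R0
m=np.zeros(W.shape[:2],bool);m[:20,150:500]=1
m&=(W[...,2]>.052)&(W[...,2]<.066)
print(m.sum(),Q[m][:,0].min(),Q[m][:,0].max(),Q[m].mean(0))
for lo in (-.06,-.03,0,.03):
    k=m&(Q[...,1]>lo)&(Q[...,1]<lo+.03);print(lo,Q[k][:,0].mean() if k.sum() else None,k.sum())
```

```text
1294 0.11615670719686698 0.11897721897056766 [ 0.11764651 -0.00406407  0.04091272]
-0.06 0.11771685290652098 250
-0.03 0.11734577863021049 238
0 0.11736192688612568 222
0.03 0.11792208930560755 189
```

Run:
```python
from fit import *
d=np.load('w7.npz');W=d['W'];im=d['img'];s=ctrl.state()
R0=R.from_quat(s['tool_rot']).as_matrix();Q=(W-s['position'])@R0
for u in (200,320,450):
  for v in range(8,24): print(u,v,im[v,u],Q[v,u].round(4))
c=cap('top','t7.png');Wt=cloud(c);np.savez('t7.npz',**c,W=Wt)
p=fitcase(Wt,p0=(.504,.351,-12),lines='abc')
fitring(Wt,(.5055,.351,-12.2),zr=(.100,.112))
im=c['img'];cv2.imwrite('pics/t7c.png',cv2.cvtColor(cv2.resize(im[95:235,150:290],None,fx=4,fy=4,interpolation=cv2.INTER_CUBIC),cv2.COLOR_RGB2BGR))
```

```text
200 8 [220 226 230] [ 0.1356 -0.0808  0.0985]
200 9 [221 226 231] [ 0.1348 -0.0806  0.0977]
200 10 [220 225 231] [ 0.1346 -0.0812  0.0991]
200 11 [225 222 226] [ 0.1341 -0.0814  0.0998]
200 12 [245 196 162] [ 0.1181 -0.0611  0.0397]
200 13 [247 170  25] [ 0.1182 -0.0618  0.0417]
200 14 [247 165  10] [ 0.1176 -0.0616  0.0411]
200 15 [246 172  70] [ 0.1172 -0.0617  0.0413]
200 16 [229 189 169] [ 0.1042 -0.0445 -0.0093]
200 17 [188 193 202] [ 0.104  -0.0447 -0.009 ]
200 18 [176 186 198] [ 0.1035 -0.0446 -0.0095]
200 19 [158 167 178] [ 0.1033 -0.0447 -0.009 ]
200 20 [141 149 159] [ 0.1027 -0.0445 -0.0099]
200 21 [125 132 140] [ 0.1028 -0.0451 -0.0083]
200 22 [104 111 117] [ 0.1027 -0.0454 -0.0074]
200 23 [ 94 101 105] [ 0.1025 -0.0456 -0.0069]
320 8 [221 225 230] [ 0.1359 -0.001   0.0994]
320 9 [220 225 231] [ 0.1353 -0.001   0.0996]
320 10 [221 226 231] [ 0.1346 -0.001   0.0991]
320 11 [224 224 229] [ 0.1343 -0.0011  0.1   ]
320 12 [243 206 184] [ 0.1334 -0.001   0.0988]
320 13 [247 176  52] [ 0.1179 -0.0006  0.0406]
320 14 [247 169  10] [ 0.1176 -0.0006  0.041 ]
320 15 [245 175  87] [ 
[... 1156 characters left out ...]
.1412] n 12 1 0 0 means a,b,c -0.08765870272375025 0.11250000000052321 nan d nan zmean 0.059429470551531735fit.py:25: RuntimeWarning: Mean of empty slice.
  print('case',p.round(4),'n',ma.sum(),mb.sum(),mc.sum(),md.sum(),'means a,b,c',L[ma,0].mean(),L[mb,1].mean(),L[mc,1].mean(),'d',L[md,0].mean(), 'zmean',P[ma|mb|mc,2].mean())
  ret = ret.dtype.type(ret / rcount)
Traceback (most recent call last):
  File "fit.py", line 42, in fitring
    p=least_squares(f,p,loss='soft_l1',x_scale=[.01,.01,1]).x
      ~~~~~~~~~~~~~^^^^^^^^^^^^^^^^^^^^^^^^^^^^^^^^^^^^^^^^
  File "fit.py", line 41, in f
    return np.concatenate(r)
           ~~~~~~~~~~~~~~^^^
ValueError: need at least one array to concatenate
```

Call:
{"api": "move_arm", "payload": {
  "deltas": "0.15 -0.05 0.8 0 0 0 0;0 0 1 0 0 0 0;0 0 0.8 0 0 0 0;0 0 0.4 0 0 0 0;0 0 0 0 0 0 0;0 0 0 0 0 0 0"
}}

```text
clock: 24.72
position: [0.5051, 0.3531, 0.0681]
tool_rot: [0.778, 0.628, 0.0, -0.0]
wrist_force: [-0.0, -0.3, -1.3]
grip_width: 0.125
```

Call:
{"api": "move_arm", "payload": {
  "deltas": "0 0 0.5 0 0 0 0;0 0 0.5 0 0 0 0;0 0 0.4 0 0 0 0;0 0 0.25 0 0 0 0;0 0 0.15 0 0 0 0;0 0 0 0 0 0 0;0 0 0 0 0 0 0"
}}

```text
clock: 25.6
position: [0.5051, 0.353, 0.05]
tool_rot: [0.778, 0.628, 0.0, -0.0]
wrist_force: [0.2, -0.0, -2.2]
grip_width: 0.13
```

Call:
{"api": "move_arm", "payload": {
  "deltas": "0 0 0.1 0 0 0 0;0 0 0.1 0 0 0 0;0 0 0 0 0 0 0;0 0 0 0 0 0 0"
}}

```text
clock: 26.1
position: [0.5051, 0.353, 0.0484]
tool_rot: [0.778, 0.628, 0.0, 0.0]
wrist_force: [-2.5, -3.0, 8.3]
grip_width: 0.129
```

Contact (force up to +8 N). Release and rise.

Call:
{"api": "move_arm", "payload": {
  "deltas": "0 0 0 0 0 0 0.2;0 0 0 0 0 0 0.35;0 0 0 0 0 0 0.35;0 0 0 0 0 0 0.35;0 0 -1 0 0 0 0.35;0 0 -2 0 0 0 0.35;0 0 -3 0 0 0 0.4;0 0 -3 0 0 0 0.4;0 0 -3 0 0 0 0.4;-2 0 -2 0 0 0 0.4;-3 0 -1 0 0 0 0.4;-3 0 0 0 0 0 0.4;-2 0 0 0 0 0 0.4;0 0 0 0 0 0 0.4;0 0 0 0 0 0 0.4;0 0 0 0 0 0 0.4"
}}

```text
clock: 28.1
position: [0.4838, 0.2562, 0.1978]
tool_rot: [0.778, 0.628, 0.0, -0.0]
wrist_force: [0.6, -0.9, -1.0]
grip_width: 0.403
```

Run:
```python
from fit import *
c=cap('wrist','w8.png');W=cloud(c);np.savez('w8.npz',**c,W=W)
W=W.copy();W[250:]=np.nan
p=fitring(W,(.505,.352,-12.2),zr=(.054,.068),lines='abc')
for uv in [(260,190),(260,60),(375,60),(375,200)]: print(uv,W[uv[1]-2:uv[1]+3,uv[0]-2:uv[0]+3,2].mean())
plan(0.52,-0.285,0.2,7.5)
```

```text
ring [  0.5034   0.3424 -12.3288] [711, 707, 1100, 0] [-77.29, 77.28, -102.94, None]
(260, 190) 0.048305568376371316
(260, 60) 0.02991253581378379
(375, 60) 0.029932701831160067
(375, 200) 0.04506100484084621
clock 28.15 pos [0.4837 0.2561 0.1977] a 77.83 q7 -0.99 F [ 0.3  0.6 -0.5] grip 0.398
turn rotvec [-6.0000e-04 -1.0000e-04  1.2274e+00]
then trans cm (after turn) [-3.467 54.125 -0.226]  before-turn axes [-52.132  14.958  -0.252]
```

View pics/w8.png

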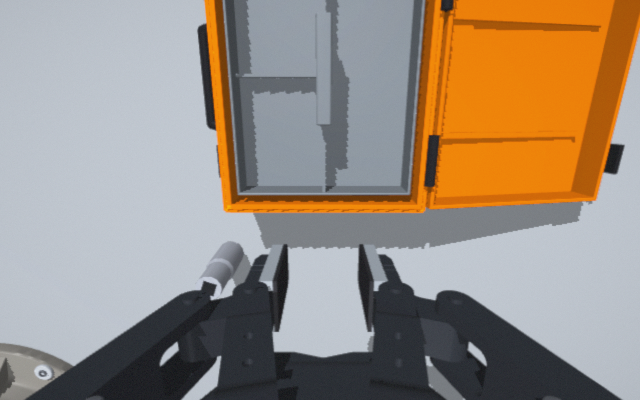

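Call:
{"api": "move_arm", "payload": {
  "deltas": "0 0 0 0 0 0.123 0.4;0 0 0 0 0 0.123 0.4;0 0 0 0 0 0.123 0.4;0 0 0 0 0 0.123 0.4;0 0 0 0 0 0.123 0.4;0 0 0 0 0 0.123 0.4;0 0 0 0 0 0.123 0.4;0 0 0 0 0 0.123 0.4;0 0 0 0 0 0.123 0.4;0 0 0 0 0 0.12 0.4"
}}

```text
clock: 29.4
position: [0.4837, 0.2559, 0.1976]
tool_rot: [0.998, 0.064, -0.0, -0.0]
wrist_force: [0.1, 0.0, 0.3]
grip_width: 0.402
```

Call:
{"api": "move_arm", "payload": {
  "deltas": "-0.2 1.5 0 0 0 0 0.4;-0.3 3 0 0 0 0 0.4;-0.3 4 0 0 0 0 0.4;-0.3 4 0 0 0 0 0.4;-0.3 4 0 0 0 0 0.4;-0.3 4 0 0 0 0 0.4;-0.3 4 0 0 0 0 0.4;-0.3 4 0 0 0 0 0.4;-0.3 4 0 0 0 0 0.4;-0.3 4 0 0 0 0 0.4;-0.3 4 0 0 0 0 0.4;-0.3 4 0 0 0 0 0.4;-0.3 4 0 0 0 0 0.4;-0.3 3 0 0 0 0 0.4;0 1.5 0 0 0 0 0.4;0 0 0 0 0 0 0.4;0 0 0 0 0 0 0.4;0 0 0 0 0 0 0.4"
}}

```text
clock: 31.65
position: [0.5122, -0.2744, 0.1979]
tool_rot: [0.998, 0.066, 0.0, -0.0]
wrist_force: [-0.5, 0.2, 0.6]
grip_width: 0.401
```

Run:
```python
from fit import *
c=cap('wrist','w9.png');W=cloud(c);np.savez('w9.npz',**c,W=W)
segs(W,c['img'],u1=245)
plan(0.515,-0.285,0.004,8)
```

```text
[329.   1.] 91 mean [ 0.677  -0.2588  0.0107] z50,95 [0.0103 0.0159] rect [ 677.5 -259.1] [ 3.2 26.5] longang -82.1 [112. 123. 127.]
[458.  13.] 2109 mean [ 0.669  -0.3607  0.0538] z50,95 [0.0538 0.0987] rect [ 673.4 -362. ] [16.2 47.1] longang 67.2 [28. 55. 91.]
[495. 109.] 2301 mean [ 0.605  -0.4313  0.0168] z50,95 [0.0175 0.0191] rect [ 604.9 -435. ] [38.1 55.4] longang 62.8 [113.  55. 156.]
[335. 167.] 2367 mean [ 0.5267 -0.2862  0.0115] z50,95 [0.0119 0.0143] rect [ 523.7 -287.4] [ 27.6 163.1] longang 9.9 [44. 45. 48.]
[409. 193.] 1793 mean [ 0.5119 -0.3654  0.017 ] z50,95 [0.0175 0.019 ] rect [ 509.9 -367.4] [37.7 55.4] longang 22.1 [205. 209. 216.]
[492. 205.] 733 mean [ 0.5084 -0.4599  0.0093] z50,95 [0.0094 0.012 ] rect [ 507.8 -461.6] [13.5 79.7] longang -13.2 [152. 157. 168.]
clock 31.7 pos [ 0.5122 -0.2746  0.1979] a 7.55 q7 -1.07 F [ 0.  -0.1  0.4] grip 0.401
turn rotvec [-0.0002 -0.0001 -0.0078]
then trans cm (after turn) [ 0.134  1.07  19.391]  before-turn axes [ 0.14   1.074 19.39 ]
```

View pics/w9.png

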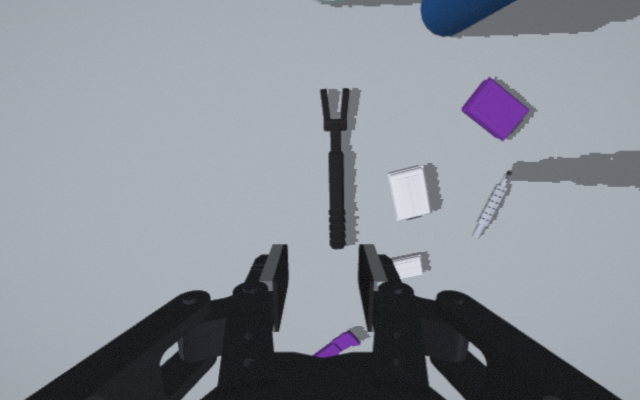

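Run:
```python
from fit import *
d=np.load('w9.npz');W=d['W']
m=np.zeros(W.shape[:2],bool);m[80:248,310:360]=1;m&=W[...,2]>.005
P=W[m];r=cv2.minAreaRect((P[:,:2]*1000).astype(np.float32));print(r)
mh=m.copy();mh[:155]=0;H=W[mh];mu=H[:,:2].mean(0);_,_,vt=np.linalg.svd(H[:,:2]-mu,full_matrices=False);v=vt[0]*np.sign(vt[0,0]);a=np.degrees(np.arctan2(v[1],v[0]))
t=(P[:,:2]-mu)@v;print('handle',mu,a,'ext',t.min(),t.max(),'neck z',[(k,np.median(P[(abs(t-k)<.004),2]).round(4)) for k in np.arange(-.06,.12,.02)])
o=mu+v*(t.max()+t.min())/2;print('origin',o)
n=np.array([-v[1],v[0]]);s=(P[:,:2]-mu)@n
for k in np.arange(-.06,.12,.015):
    q=s[abs(t-k)<.005];print(round(k,3),q.min().round(4),q.max().round(4))
g=o-0.012*v;print(g);plan(g[0],g[1],0.004,a)
```

```text
((521.5589599609375, -287.81524658203125), (167.49447631835938, 27.553993225097656), 9.90678596496582)
handle [ 0.49173257 -0.29183428] 9.158281948261568 ext -0.05376388494792388 0.11394372119471555 neck z [(np.float64(-0.06), np.float64(nan)), (np.float64(-0.039999999999999994), np.float64(0.0135)), (np.float64(-0.01999999999999999), np.float64(0.0136)), (np.float64(1.3877787807814457e-17), np.float64(0.013)), (np.float64(0.020000000000000018), np.float64(0.0133)), (np.float64(0.04000000000000002), np.float64(0.0128)), (np.float64(0.060000000000000026), np.float64(0.01)), (np.float64(0.08000000000000002), np.float64(0.0089)), (np.float64(0.10000000000000003), np.float64(0.0095))]
origin [ 0.52143891 -0.2870451 ]
  return _methods._mean(a, axis=axis, dtype=dtype,
  ret = ret.dtype.type(ret / rcount)
Traceback (most recent call last):
ValueError: zero-size array to reduction operation minimum which has no identity
```

Run:
```python
from h import *
plan(0.5165,-0.288,0.005,9.2)
```

```text
clock 31.7 pos [ 0.5122 -0.2746  0.1979] a 7.55 q7 -1.07 F [ 0.  -0.1  0.4] grip 0.401
turn rotvec [-0.0002 -0.0001 -0.0287]
then trans cm (after turn) [ 0.212  1.393 19.291]  before-turn axes [ 0.249  1.391 19.29 ]
```

Call:
{"api": "move_arm", "payload": {
  "deltas": "0 0 0 0 0 -0.029 0.4;0.1 0.7 1.5 0 0 0 0.4;0.1 0.7 3 0 0 0 0.4;0 0 3 0 0 0 0.4;0 0 3 0 0 0 0.4;0 0 3 0 0 0 0.4;0 0 2.5 0 0 0 0.4;0 0 1.7 0 0 0 0.4;0 0 1 0 0 0 0.4;0 0 0.6 0 0 0 0.4;0 0 0 0 0 0 0.4;0 0 0 0 0 0 0.4;0 0 0 0 0 0 0;0 0 0 0 0 0 0;0 0 0 0 0 0 0;0 0 0 0 0 0 0",
  "grip_force": 40
}}

```text
clock: 33.7
position: [0.5166, -0.2893, 0.0055]
tool_rot: [0.997, 0.08, 0.0, 0.0]
wrist_force: [-0.3, 1.6, 4.5]
grip_width: 0.169
```

Call:
{"api": "move_arm", "payload": {
  "deltas": "0 0 -0.5 0 0 0 0;0 0 -1 0 0 0 0;0 0 -2 0 0 0 0;0 0 -3 0 0 0 0;0 0 -3 0 0 0 0;0 0 -3 0 0 0 0;0 0 -3 0 0 0 0;0 0 -2 0 0 0 0;0 0 -1.5 0 0 0 0;0 0 0 0 0 0 0;0 0 0 0 0 0 0"
}}

```text
clock: 35.08
position: [0.5158, -0.2889, 0.1943]
tool_rot: [0.997, 0.08, -0.0, -0.0]
wrist_force: [-0.6, -0.6, -0.1]
grip_width: 0.173
```

Run:
```python
from fit import *
c=cap('wrist','w10.png');W=cloud(c);np.savez('w10.npz',**c,W=W)
plan(0.52,0.34,0.2,77.8)
s=ctrl.state()
R0=R.from_quat(s['tool_rot']).as_matrix();Q=(W-s['position'])@R0
m=np.zeros(W.shape[:2],bool);m[:250,300:350]=1;m&=(abs(Q[...,2])<.03)
q=Q[m];print(q.min(0),q.max(0))
```

```text
clock 35.12 pos [ 0.5158 -0.2888  0.194 ] a 9.13 q7 -1.02 F [ 0.2 -0.2  0.6] grip 0.172
turn rotvec [-1.4000e-03  4.0000e-04 -1.1985e+00]
then trans cm (after turn) [ 61.553 -12.876  -0.601]  before-turn axes [ 10.393 -62.021  -0.56 ]
[ 0.00972827 -0.01019831 -0.0112579 ] [0.08935501 0.01295387 0.00209069]
```

View pics/w10.png

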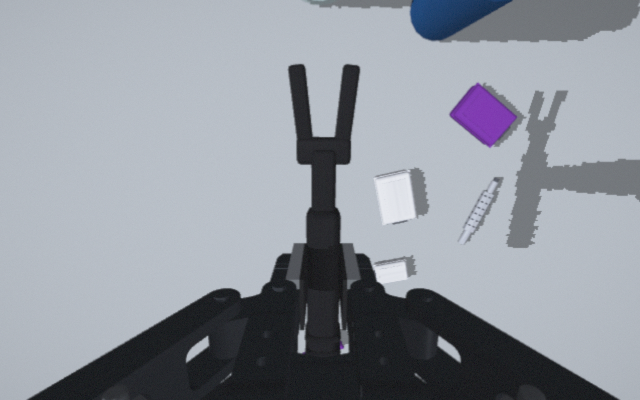

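Call:
{"api": "move_arm", "payload": {
  "deltas": "0 0 0 0 0 -0.12 0;0 0 0 0 0 -0.12 0;0 0 0 0 0 -0.12 0;0 0 0 0 0 -0.12 0;0 0 0 0 0 -0.12 0;0 0 0 0 0 -0.12 0;0 0 0 0 0 -0.12 0;0 0 0 0 0 -0.12 0;0 0 0 0 0 -0.12 0;0 0 0 0 0 -0.12 0;0 0 0 0 0 0 0"
}}

```text
clock: 36.5
position: [0.5158, -0.289, 0.194]
tool_rot: [0.778, 0.628, -0.0, -0.001]
wrist_force: [0.0, -0.4, 0.1]
grip_width: 0.17
```

Run:
```python
from fit import *
plan(0.5438,0.3406,0.2,77.8)
```

```text
clock 36.5 pos [ 0.5158 -0.289   0.194 ] a 77.84 q7 0.1 F [ 0.  -0.4  0.1] grip 0.17
turn rotvec [-0.0013 -0.0006  0.0007]
then trans cm (after turn) [ 62.132 -10.569  -0.604]  before-turn axes [ 62.14  -10.526  -0.552]
```

Call:
{"api": "move_arm", "payload": {
  "deltas": "1.5 -0.3 0 0 0 0 0;2.6 -0.5 0 0 0 0 0;3.6 -0.6 0 0 0 0 0;3.6 -0.6 0 0 0 0 0;3.6 -0.6 0 0 0 0 0;3.6 -0.6 0 0 0 0 0;3.6 -0.6 0 0 0 0 0;3.6 -0.6 0 0 0 0 0;3.6 -0.6 0 0 0 0 0;3.6 -0.6 0 0 0 0 0;3.6 -0.6 0 0 0 0 0;3.6 -0.6 0 0 0 0 0;3.6 -0.6 0 0 0 0 0;3.6 -0.6 0 0 0 0 0;3.6 -0.6 0 0 0 0 0;3.6 -0.6 0 0 0 0 0;3.6 -0.6 0 0 0 0 0;2.6 -0.5 0 0 0 0 0;1.4 -0.4 0 0 0 0 0;0 0 0 0 0 0 0"
}}

```text
clock: 39.0
position: [0.5411, 0.3414, 0.1947]
tool_rot: [0.778, 0.629, -0.0, -0.0]
wrist_force: [0.3, -0.7, -0.6]
grip_width: 0.17
```

Call:
{"api": "move_arm", "payload": {
  "deltas": "0 0 0 0 0 0 0;0 0 0 0 0 0 0"
}}

```text
clock: 39.25
position: [0.5423, 0.3393, 0.1949]
tool_rot: [0.778, 0.628, -0.0, 0.0]
wrist_force: [-0.5, 0.2, -0.3]
grip_width: 0.174
```

Run:
```python
from fit import *
plan(0.5438,0.3406,0.037,77.8)
c=cap('wrist','w11.png');W=cloud(c);np.savez('w11.npz',**c,W=W)
```

```text
clock 39.25 pos [0.5423 0.3393 0.1949] a 77.79 q7 -1.08 F [-0.5  0.2 -0.3] grip 0.174
turn rotvec [ 0.0003  0.0004 -0.0003]
then trans cm (after turn) [ 0.156  0.12  15.793]  before-turn axes [ 0.161  0.115 15.793]
```

View pics/w11.png

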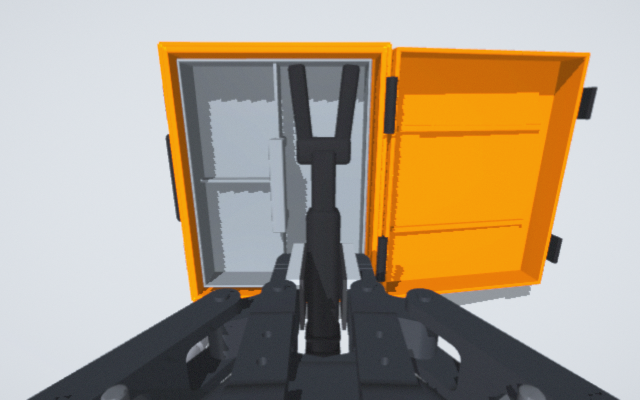

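Run:
```python
from fit import *
W=np.load('w11.npz')['W'].copy();W[290:]=np.nan
p=fitring(W,(.5056,.353,-12.2),zr=(.0545,.0635),lines='ab',tol=(.006,.002))
fitring(W,p,zr=(.0545,.0635),lines='abcd',tol=(.005,.003))
# edges along tray y at x=-40mm using fit p
a=np.deg2rad(-12.2);ex=np.array([np.cos(a),np.sin(a)]);ey=np.array([-np.sin(a),np.cos(a)])
d=W[...,:2]-[.5056,.353];X=d@ex;Y=d@ey
k=(abs(X+.05)<.01)&(W[...,2]>.05)
h,e=np.histogram(Y[k],np.arange(-.13,.13,.002));print([(round(b,3),int(n)) for b,n in zip(e,h) if n>3])
k=(abs(Y+.02)<.01)&(W[...,2]>.05)&(W[...,2]<.065)
h,e=np.histogram(X[k],np.arange(-.1,.1,.002));print([(round(b,3),int(n)) for b,n in zip(e,h) if n>3])
```

```text
Traceback (most recent call last):
  File "fit.py", line 42, in fitring
    p=least_squares(f,p,loss='soft_l1',x_scale=[.01,.01,1]).x
      ~~~~~~~~~~~~~^^^^^^^^^^^^^^^^^^^^^^^^^^^^^^^^^^^^^^^^
  File "fit.py", line 41, in f
    return np.concatenate(r)
           ~~~~~~~~~~~~~~^^^
ValueError: need at least one array to concatenate
```

Run:
```python
from fit import *
W=np.load('w11.npz')['W'].copy();W[290:]=np.nan
a=np.deg2rad(-12.2);ex=np.array([np.cos(a),np.sin(a)]);ey=np.array([-np.sin(a),np.cos(a)])
d=W[...,:2]-[.5056,.353];X=d@ex;Y=d@ey
k=(abs(X+.05)<.01)
for lo in np.arange(-.124,.126,.004):
    q=k&(Y>lo)&(Y<lo+.004)
    if q.sum()>3 and (lo<-.09 or lo>.09): print(round(lo,3),q.sum(),np.percentile(W[q][:,2],[10,90]).round(4))
k=(abs(Y-.02)<.01)
print()
for lo in np.arange(-.1,.1,.004):
    q=k&(X>lo)&(X<lo+.004)
    if q.sum()>3 and abs(lo)>.06: print(round(lo,3),q.sum(),np.percentile(W[q][:,2],[10,90]).round(4))
```

```text
-0.116 9 [0.0428 0.0462]
-0.112 36 [0.0436 0.0481]
-0.104 310 [0.0319 0.0568]
-0.1 65 [0.0289 0.0307]
-0.096 67 [0.0289 0.0307]
-0.092 63 [0.029  0.0308]
0.092 113 [0.029  0.0307]
0.096 113 [0.029  0.0309]
0.1 220 [0.0298 0.0576]
0.104 25 [0.0473 0.0573]
0.108 265 [0.0381 0.06  ]
0.112 126 [0.0567 0.0594]
0.116 25 [0.056 0.058]
0.124 17 [-0.0012  0.0007]

-0.096 18 [0.0563 0.058 ]
-0.092 79 [0.0567 0.0593]
-0.088 215 [0.0463 0.06  ]
-0.084 51 [0.0487 0.0592]
-0.08 320 [0.0316 0.0574]
-0.076 88 [0.0291 0.0312]
-0.072 88 [0.0289 0.0308]
-0.068 87 [0.029  0.0307]
-0.064 86 [0.029  0.0309]
0.06 19 [0.0294 0.0306]
0.064 62 [0.029  0.0308]
0.068 85 [0.0289 0.0307]
0.072 86 [0.0287 0.0306]
0.076 150 [0.0314 0.0576]
0.08 23 [0.0268 0.0283]
0.084 214 [0.0275 0.0596]
0.088 95 [0.0573 0.0601]
0.092 64 [0.0513 0.0581]
0.096 154 [0.0513 0.0597]
```

Call:
{"api": "move_arm", "payload": {
  "deltas": "0.16 0.12 1.5 0 0 0 0;0 0 3 0 0 0 0;0 0 3 0 0 0 0;0 0 3 0 0 0 0;0 0 2 0 0 0 0;0 0 1.5 0 0 0 0;0 0 0.9 0 0 0 0;0 0 0.5 0 0 0 0;0 0 0.3 0 0 0 0;0 0 0 0 0 0 0;0 0 0 0 0 0 0"
}}

```text
clock: 40.67
position: [0.5437, 0.342, 0.0383]
tool_rot: [0.778, 0.628, 0.0, 0.0]
wrist_force: [0.6, 0.4, 0.7]
grip_width: 0.171
```

Call:
{"api": "move_arm", "payload": {
  "deltas": "0 0 0.1 0 0 0 0;0 0 0.05 0 0 0 0;0 0 0 0 0 0 0.17;0 0 0 0 0 0 0.22;0 0 0 0 0 0 0.3;0 0 0 0 0 0 0.3;0 0 -0.5 0 0 0 0.3;0 0 -1.5 0 0 0 0.3;0 0 -3 0 0 0 0.3;0 0 -3 0 0 0 0.3;0 0 -3 0 0 0 0.3;0 0 -3 0 0 0 0.3;-1 0 -1.5 0 0 0 0.4;-2 0 0 0 0 0 0.4;-2 0 0 0 0 0 0.4;-1 0 0 0 0 0 0.4;0 0 0 0 0 0 0.4;0 0 0 0 0 0 0.4"
}}

```text
clock: 42.92
position: [0.5308, 0.2836, 0.1912]
tool_rot: [0.778, 0.629, 0.0, -0.0]
wrist_force: [0.3, -0.1, 1.5]
grip_width: 0.401
```

Run:
```python
from fit import *
c=cap('wrist','w12.png');W=cloud(c);np.savez('w12.npz',**c,W=W)
plan(0.50,-0.45,0.19,-13.5)
plan(0.50,-0.45,0.19,166.5)
```

```text
clock 42.98 pos [0.5308 0.2838 0.1912] a 77.92 q7 -1.0 F [0.1 0.4 0.4] grip 0.399
turn rotvec [-6.0000e-04 -1.0000e-04  1.5955e+00]
then trans cm (after turn) [14.133 72.074  0.121]  before-turn axes [-72.401  12.349   0.088]
clock 42.98 pos [0.5308 0.2838 0.1912] a 77.92 q7 -1.0 F [0.1 0.4 0.4] grip 0.399
turn rotvec [ 1.0000e-04 -6.0000e-04 -1.5461e+00]
then trans cm (after turn) [-14.133 -72.074   0.121]  before-turn axes [-72.401  12.349   0.088]
```

View pics/w12.png

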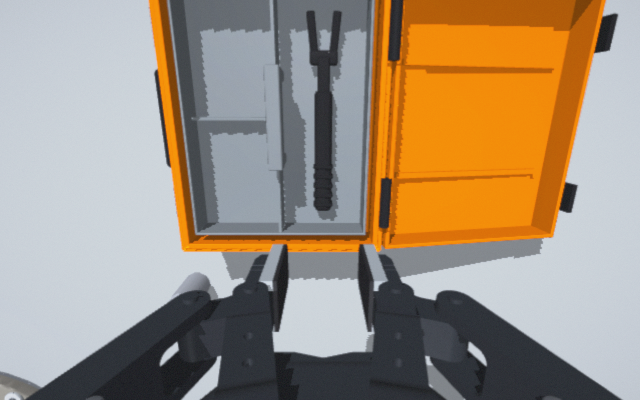

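Call:
{"api": "move_arm", "payload": {
  "deltas": "0 0 0 0 0 0.123 0.4;0 0 0 0 0 0.123 0.4;0 0 0 0 0 0.123 0.4;0 0 0 0 0 0.123 0.4;0 0 0 0 0 0.123 0.4;0 0 0 0 0 0.123 0.4;0 0 0 0 0 0.123 0.4;0 0 0 0 0 0.123 0.4;0 0 0 0 0 0.123 0.4;0 0 0 0 0 0.123 0.4;0 0 0 0 0 0.123 0.4;0 0 0 0 0 0.123 0.4;0 0 0 0 0 0.12 0.4"
}}

```text
clock: 44.6
position: [0.5307, 0.284, 0.1912]
tool_rot: [0.993, -0.12, -0.0, -0.0]
wrist_force: [0.1, -0.2, 0.0]
grip_width: 0.4
```

Call:
{"api": "move_arm", "payload": {
  "deltas": "0.5 2 0 0 0 0 0.4;0.6 3 0 0 0 0 0.4;0.7 4 0 0 0 0 0.4;0.7 4 0 0 0 0 0.4;0.7 4 0 0 0 0 0.4;0.7 4 0 0 0 0 0.4;0.7 4 0 0 0 0 0.4;0.7 4 0 0 0 0 0.4;0.7 4 0 0 0 0 0.4;0.7 4 0 0 0 0 0.4;0.7 4 0 0 0 0 0.4;0.7 4 0 0 0 0 0.4;0.7 4 0 0 0 0 0.4;0.7 4 0 0 0 0 0.4;0.7 4 0 0 0 0 0.4;0.7 4 0 0 0 0 0.4;0.7 4 0 0 0 0 0.4;0.7 4 0 0 0 0 0.4;0.5 2 0 0 0 0 0.4;0.3 1 0 0 0 0 0.4"
}}

```text
clock: 47.1
position: [0.4889, -0.4482, 0.191]
tool_rot: [0.993, -0.118, -0.0, -0.0]
wrist_force: [-0.3, 0.8, -0.0]
grip_width: 0.397
```

Call:
{"api": "move_arm", "payload": {
  "deltas": "0 0 0 0 0 0 0.4;0 0 0 0 0 0 0.4;0 0 0 0 0 0 0.4"
}}

```text
clock: 47.48
position: [0.4898, -0.4465, 0.1915]
tool_rot: [0.993, -0.117, 0.0, -0.0]
wrist_force: [-0.1, 0.2, -0.2]
grip_width: 0.399
```

Run:
```python
from fit import *
c=cap('wrist','w13.png');W=cloud(c);np.savez('w13.npz',**c,W=W)
segs(W,c['img'],u1=250)
plan(0.508,-0.461,0.0025,-14)
```

```text
[49. 15.] 2940 mean [ 0.6805 -0.2676  0.043 ] z50,95 [0.0435 0.0745] rect [ 682.8 -266.6] [12.4 49.5] longang -65.9 [132. 149. 154.]
[186.   7.] 740 mean [ 0.6666 -0.3709  0.0281] z50,95 [0.0272 0.0517] rect [ 668.2 -371.1] [ 8.2 35.9] longang -83.7 [25. 47. 76.]
[281.  67.] 2525 mean [ 0.6047 -0.4345  0.0172] z50,95 [0.0176 0.0191] rect [ 604.9 -434.6] [37.5 55.2] longang 62.9 [112.  58. 153.]
[332. 160.] 775 mean [ 0.5083 -0.4611  0.0097] z50,95 [0.0096 0.0121] rect [ 507.9 -460.7] [12.2 79.6] longang -12.8 [142. 146. 157.]
[243. 180.] 1949 mean [ 0.5116 -0.3692  0.0169] z50,95 [0.0175 0.019 ] rect [ 509.8 -367.8] [37.8 55.1] longang 22.0 [193. 197. 205.]
[287. 242.] 173 mean [ 0.4326 -0.3929  0.0105] z50,95 [0.011  0.0125] rect [ 433.6 -392.1] [14.3 28.5] longang 62.7 [164. 168. 176.]
clock 47.52 pos [ 0.4897 -0.4467  0.1915] a -13.5 q7 -1.1 F [ 0.1 -0.5  0.1] grip 0.402
turn rotvec [-0.0002 -0.0002  0.0087]
then trans cm (after turn) [ 2.122  0.946 18.9  ]  before-turn axes [ 2.11   0.968 18.9  ]
```

View pics/w13.png

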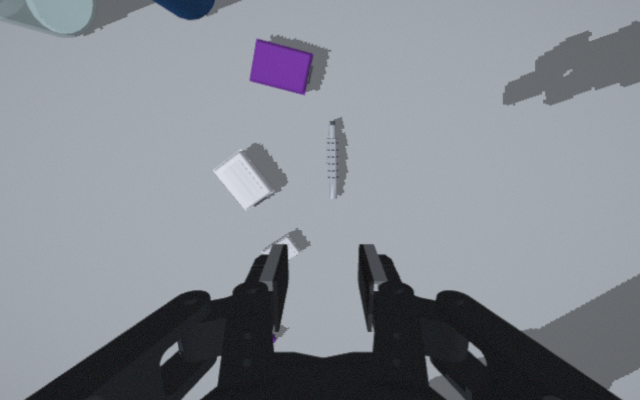

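Call:
{"api": "move_arm", "payload": {
  "deltas": "1 0.5 1.5 0 0 0 0.4;1.1 0.47 3 0 0 0 0.4;0 0 3 0 0 0 0.4;0 0 3 0 0 0 0.4;0 0 3 0 0 0 0.4;0 0 2.2 0 0 0 0.4;0 0 1.5 0 0 0 0.4;0 0 1 0 0 0 0.4;0 0 0.6 0 0 0 0.4;0 0 0 0 0 0 0.4;0 0 0 0 0 0 0.4;0 0 0 0 0 0 0;0 0 0 0 0 0 0;0 0 0 0 0 0 0;0 0 0 0 0 0 0",
  "grip_force": 40
}}

```text
clock: 49.4
position: [0.5078, -0.462, 0.0039]
tool_rot: [0.993, -0.118, 0.0, 0.0]
wrist_force: [-1.3, 0.5, 5.4]
grip_width: 0.12
```

Call:
{"api": "move_arm", "payload": {
  "deltas": "0 0 -0.5 0 0 0 0;0 0 -1 0 0 0 0;0 0 -2 0 0 0 0;0 0 -3 0 0 0 0;0 0 -3 0 0 0 0;0 0 -3 0 0 0 0;0 0 -3 0 0 0 0;0 0 -2 0 0 0 0;0 0 -1.5 0 0 0 0;0 0 0 0 0 0 0;0 0 0 0 0 0 0"
}}

```text
clock: 50.78
position: [0.5072, -0.4615, 0.1923]
tool_rot: [0.993, -0.118, -0.001, -0.0]
wrist_force: [-0.4, 0.1, -1.2]
grip_width: 0.124
```

Run:
```python
from fit import *
c=cap('wrist','w14.png');W=cloud(c);np.savez('w14.npz',**c,W=W)
plan(0.508,-0.461,0.2,77.8)
```

```text
clock 50.83 pos [ 0.5071 -0.4615  0.1921] a -13.56 q7 -1.1 F [ 0.1  0.6 -1.1] grip 0.121
turn rotvec [-1.8000e-03  7.0000e-04 -1.5946e+00]
then trans cm (after turn) [ 0.066  0.077 -0.788]  before-turn axes [ 0.074 -0.068 -0.788]
```

View pics/w14.png

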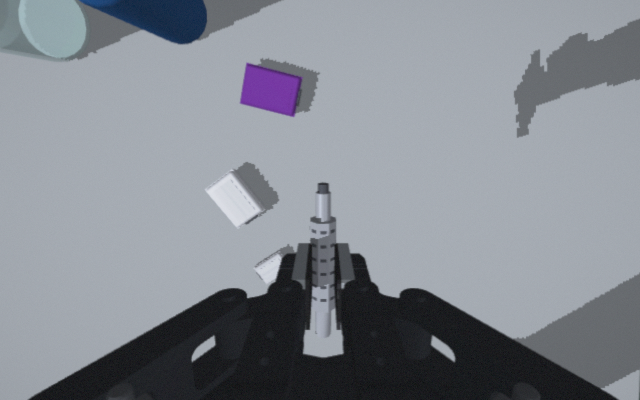

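Call:
{"api": "move_arm", "payload": {
  "deltas": "0 0 0 0 0 -0.123 0;0 0 0 0 0 -0.123 0;0 0 0 0 0 -0.123 0;0 0 0 0 0 -0.123 0;0 0 0 0 0 -0.123 0;0 0 0 0 0 -0.123 0;0 0 0 0 0 -0.123 0;0 0 0 0 0 -0.123 0;0 0 0 0 0 -0.123 0;0 0 0 0 0 -0.123 0;0 0 0 0 0 -0.123 0;0 0 0 0 0 -0.123 0;0 0 0 0 0 -0.118 0;0 0 0 0 0 0 0"
}}

```text
clock: 52.58
position: [0.5071, -0.4617, 0.1923]
tool_rot: [0.779, 0.627, 0.0, -0.001]
wrist_force: [-0.1, -0.2, -1.3]
grip_width: 0.118
```

Run:
```python
from fit import *
plan(0.4784,0.4115,0.19,77.8)
```

```text
clock 52.58 pos [ 0.5071 -0.4617  0.1923] a 77.72 q7 0.35 F [-0.1 -0.2 -1.3] grip 0.118
turn rotvec [-0.0011 -0.001  -0.0013]
then trans cm (after turn) [ 84.738 -21.262   0.229]  before-turn axes [ 84.709 -21.376   0.337]
```

Call:
{"api": "move_arm", "payload": {
  "deltas": "1.9 -0.5 0 0 0 0 0;3.8 -0.95 0 0 0 0 0;3.8 -0.95 0 0 0 0 0;3.8 -0.95 0 0 0 0 0;3.8 -0.95 0 0 0 0 0;3.8 -0.95 0 0 0 0 0;3.8 -0.95 0 0 0 0 0;3.8 -0.95 0 0 0 0 0;3.8 -0.95 0 0 0 0 0;3.8 -0.95 0 0 0 0 0;3.8 -0.95 0 0 0 0 0;3.8 -0.95 0 0 0 0 0;3.8 -0.95 0 0 0 0 0;3.8 -0.95 0 0 0 0 0;3.8 -0.95 0 0 0 0 0;3.8 -0.95 0 0 0 0 0;3.8 -0.95 0 0 0 0 0;3.8 -0.95 0 0 0 0 0;3.8 -0.95 0 0 0 0 0"
}}

```text
clock: 54.95
position: [0.4834, 0.2641, 0.1932]
tool_rot: [0.779, 0.627, -0.0, 0.0]
wrist_force: [-0.1, -0.0, 0.3]
grip_width: 0.121
```

Call:
{"api": "move_arm", "payload": {
  "deltas": "3.8 -0.95 0 0 0 0 0;3.8 -0.95 0 0 0 0 0;3.8 -0.95 0 0 0 0 0;2 -0.5 0 0 0 0 0;1 -0.3 0 0 0 0 0;0 0 0 0 0 0 0;0 0 0 0 0 0 0;0 0 0 0 0 0 0"
}}

```text
clock: 55.95
position: [0.4798, 0.4099, 0.1935]
tool_rot: [0.779, 0.627, 0.0, 0.0]
wrist_force: [0.5, -0.6, -0.3]
grip_width: 0.121
```

Run:
```python
from fit import *
plan(0.4784,0.4115,0.0355,77.8)
c=cap('wrist','w15.png');W=cloud(c);np.savez('w15.npz',**c,W=W)
```

```text
clock 55.95 pos [0.4798 0.4099 0.1935] a 77.68 q7 -1.25 F [ 0.5 -0.6 -0.3] grip 0.121
turn rotvec [ 0.0004  0.0002 -0.0021]
then trans cm (after turn) [ 0.127 -0.173 15.798]  before-turn axes [ 0.13  -0.18  15.797]
```

View pics/w15.png

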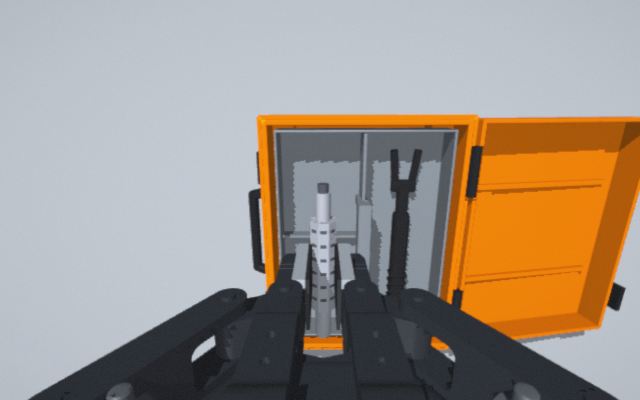

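Call:
{"api": "move_arm", "payload": {
  "deltas": "0.13 -0.18 1.5 0 0 0 0;0 0 3 0 0 0 0;0 0 3 0 0 0 0;0 0 3 0 0 0 0;0 0 2 0 0 0 0;0 0 1.5 0 0 0 0;0 0 0.9 0 0 0 0;0 0 0.5 0 0 0 0;0 0 0.3 0 0 0 0;0 0 0 0 0 0 0;0 0 0 0 0 0 0"
}}

```text
clock: 57.38
position: [0.478, 0.4128, 0.0368]
tool_rot: [0.778, 0.628, 0.0, -0.0]
wrist_force: [0.3, -0.2, -0.2]
grip_width: 0.122
```

Call:
{"api": "move_arm", "payload": {
  "deltas": "0 0 0.1 0 0 0 0;0 0 0.1 0 0 0 0;0 0 0 0 0 0 0.12;0 0 0 0 0 0 0.17;0 0 0 0 0 0 0.25;0 0 0 0 0 0 0.25;0 0 -0.5 0 0 0 0.25;0 0 -1.5 0 0 0 0.25;0 0 -3 0 0 0 0.25;0 0 -3 0 0 0 0.25;0 0 -3 0 0 0 0.25;0 0 -3 0 0 0 0.4;-2 0 -1.5 0 0 0 0.6;-3 0 0 0 0 0 0.7;-3 0 0 0 0 0 0.7;-3 0 0 0 0 0 0.7;-2 0 0 0 0 0 0.7;0 0 0 0 0 0 0.7;0 0 0 0 0 0 0.7;0 0 0 0 0 0 0.7"
}}

```text
clock: 59.88
position: [0.4503, 0.2866, 0.1894]
tool_rot: [0.778, 0.628, 0.0, -0.0]
wrist_force: [-0.3, 0.7, -0.6]
grip_width: 0.696
```

Run:
```python
from fit import *
c=cap('wrist','w16.png');W=cloud(c);np.savez('w16.npz',**c,W=W)
plan(0.50,-0.36,0.19,22.1)
plan(0.50,-0.36,0.19,112.1)
```

```text
clock 59.92 pos [0.4502 0.2864 0.1893] a 77.82 q7 -1.08 F [-0.3 -0.8 -0.5] grip 0.698
turn rotvec [-5.000e-04 -2.000e-04  9.725e-01]
then trans cm (after turn) [-19.709  61.767  -0.069]  before-turn axes [-62.14   18.502  -0.102]
clock 59.92 pos [0.4502 0.2864 0.1893] a 77.82 q7 -1.08 F [-0.3 -0.8 -0.5] grip 0.698
turn rotvec [-2.000e-04 -5.000e-04 -5.983e-01]
then trans cm (after turn) [-61.767 -19.709  -0.069]  before-turn axes [-62.14   18.502  -0.102]
```

View pics/w16.png

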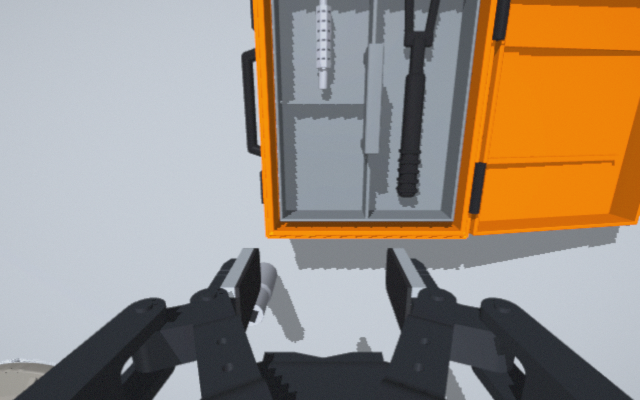

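Call:
{"api": "move_arm", "payload": {
  "deltas": "0 0 0 0 0 0.122 0.7;0 0 0 0 0 0.122 0.7;0 0 0 0 0 0.122 0.7;0 0 0 0 0 0.122 0.7;0 0 0 0 0 0.122 0.7;0 0 0 0 0 0.122 0.7;0 0 0 0 0 0.122 0.7;0 0 0 0 0 0.119 0.7"
}}

```text
clock: 60.92
position: [0.4502, 0.2862, 0.1892]
tool_rot: [0.982, 0.189, -0.0, -0.0]
wrist_force: [0.3, 0.2, 0.1]
grip_width: 0.703
```

Call:
{"api": "move_arm", "payload": {
  "deltas": "-0.7 2 0 0 0 0 0.7;-1.2 3.7 0 0 0 0 0.7;-1.2 3.7 0 0 0 0 0.7;-1.2 3.7 0 0 0 0 0.7;-1.2 3.7 0 0 0 0 0.7;-1.2 3.7 0 0 0 0 0.7;-1.2 3.7 0 0 0 0 0.7;-1.2 3.7 0 0 0 0 0.7;-1.2 3.7 0 0 0 0 0.7;-1.2 3.7 0 0 0 0 0.7;-1.2 3.7 0 0 0 0 0.7;-1.2 3.7 0 0 0 0 0.7;-1.2 3.7 0 0 0 0 0.7;-1.2 3.7 0 0 0 0 0.7;-1.2 3.7 0 0 0 0 0.7;-1.2 3.7 0 0 0 0 0.7;-1.2 3.7 0 0 0 0 0.7;-0.5 1.5 0 0 0 0 0.7;0 0 0 0 0 0 0.7;0 0 0 0 0 0 0.7"
}}

```text
clock: 63.42
position: [0.4966, -0.3707, 0.1892]
tool_rot: [0.981, 0.192, 0.0, -0.0]
wrist_force: [-0.0, 0.9, -1.0]
grip_width: 0.698
```

Run:
```python
from fit import *
plan(0.5098,-0.3675,0.006,22.1)
c=cap('wrist','w17.png');W=cloud(c);np.savez('w17.npz',**c,W=W)
segs(W,c['img'],u1=250)
plan(0.5098,-0.3675,0.006,22.1)
```

```text
clock 63.42 pos [ 0.4966 -0.3707  0.1892] a 22.1 q7 -0.66 F [-0.   0.9 -1. ] grip 0.698
turn rotvec [-0.0008 -0.0002 -0.    ]
then trans cm (after turn) [ 1.341  0.201 18.316]  before-turn axes [ 1.337  0.216 18.316]
[402.   5.] 461 mean [ 0.6673 -0.3744  0.0214] z50,95 [0.0209 0.0383] rect [ 669.7 -374.5] [ 8.4 38.8] longang -74.7 [25. 46. 74.]
[427. 103.] 2408 mean [ 0.6046 -0.4325  0.0171] z50,95 [0.0176 0.0191] rect [ 604.8 -434.6] [38.4 55.3] longang 63.1 [110.  55. 151.]
[324. 168.] 2007 mean [ 0.5114 -0.3668  0.0171] z50,95 [0.0175 0.019 ] rect [ 509.4 -367.7] [37.3 56. ] longang 21.2 [197. 201. 209.]
[306. 242.] 493 mean [ 0.4282 -0.3798  0.0112] z50,95 [0.0116 0.013 ] rect [ 427.4 -379.9] [16.4 36.2] longang -67.9 [183. 187. 196.]
clock 63.48 pos [ 0.4966 -0.3707  0.1893] a 22.11 q7 -0.66 F [ 0.2 -0.4  0.6] grip 0.701
turn rotvec [-0.0006 -0.0003  0.0002]
then trans cm (after turn) [ 1.34   0.201 18.331]  before-turn axes [ 1.335  0.212 18.331]
```

View pics/w17.png

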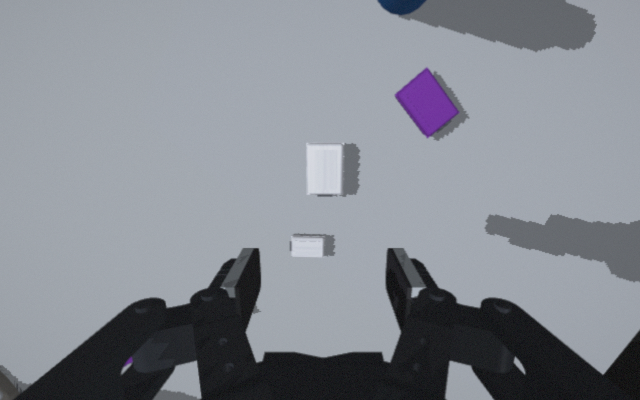

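Call:
{"api": "move_arm", "payload": {
  "deltas": "0.7 0.1 1.5 0 0 0 0.65;0.65 0.1 3 0 0 0 0.65;0 0 3 0 0 0 0.65;0 0 3 0 0 0 0.65;0 0 3 0 0 0 0.65;0 0 2 0 0 0 0.65;0 0 1.4 0 0 0 0.65;0 0 1 0 0 0 0.65;0 0 0.5 0 0 0 0.65;0 0 0 0 0 0 0.65;0 0 0 0 0 0 0.65;0 0 0 0 0 0 0.3;0 0 0 0 0 0 0.3;0 0 0 0 0 0 0.3;0 0 0 0 0 0 0.3",
  "grip_force": 30
}}

```text
clock: 65.35
position: [0.5097, -0.3691, 0.0059]
tool_rot: [0.982, 0.191, 0.0, 0.0]
wrist_force: [-1.2, 0.0, 6.3]
grip_width: 0.417
```

Call:
{"api": "move_arm", "payload": {
  "deltas": "0 0 0 0 0 0 0.2;0 0 -0.5 0 0 0 0.2;0 0 -1 0 0 0 0.2;0 0 -2 0 0 0 0.2;0 0 -3 0 0 0 0.2;0 0 -3 0 0 0 0.2;0 0 -3 0 0 0 0.2;0 0 -3 0 0 0 0.2;0 0 -2 0 0 0 0.2;0 0 -1.5 0 0 0 0.2;0 0 0 0 0 0 0.2;0 0 0 0 0 0 0.2"
}}

```text
clock: 66.85
position: [0.5091, -0.3687, 0.1947]
tool_rot: [0.982, 0.191, -0.0, -0.0]
wrist_force: [-0.9, 0.7, -1.1]
grip_width: 0.414
```

Run:
```python
from fit import *
c=cap('wrist','w18.png');W=cloud(c);np.savez('w18.npz',**c,W=W)
plan(0.508,-0.36,0.2,167.8)
```

```text
clock 66.9 pos [ 0.5091 -0.3687  0.1945] a 22.02 q7 -0.67 F [ 0.2 -0.1 -0.9] grip 0.408
turn rotvec [-1.4000e-03 -1.1000e-03 -2.5444e+00]
then trans cm (after turn) [ 0.289  0.827 -0.553]  before-turn axes [ 0.225 -0.847 -0.552]
```

View pics/w18.png

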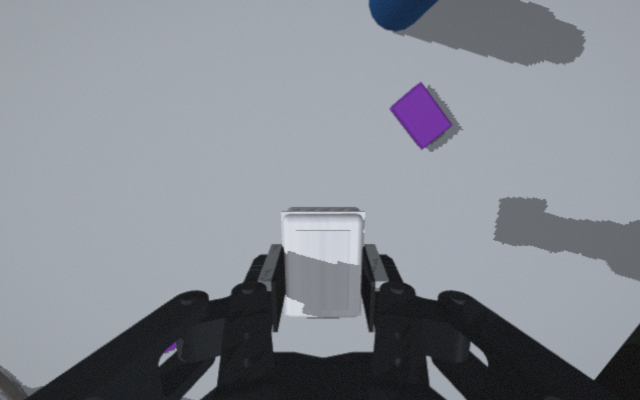

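Call:
{"api": "move_arm", "payload": {
  "deltas": "0 0 0 0 0 -0.127 0.2;0 0 0 0 0 -0.127 0.2;0 0 0 0 0 -0.127 0.2;0 0 0 0 0 -0.127 0.2;0 0 0 0 0 -0.127 0.2;0 0 0 0 0 -0.127 0.2;0 0 0 0 0 -0.127 0.2;0 0 0 0 0 -0.127 0.2;0 0 0 0 0 -0.127 0.2;0 0 0 0 0 -0.127 0.2;0 0 0 0 0 -0.127 0.2;0 0 0 0 0 -0.127 0.2;0 0 0 0 0 -0.127 0.2;0 0 0 0 0 -0.127 0.2;0 0 0 0 0 -0.127 0.2;0 0 0 0 0 -0.127 0.2;0 0 0 0 0 -0.127 0.2;0 0 0 0 0 -0.127 0.2;0 0 0 0 0 -0.127 0.2;0 0 0 0 0 -0.127 0.2"
}}

```text
clock: 69.4
position: [0.5091, -0.3687, 0.1943]
tool_rot: [0.106, 0.994, 0.001, -0.001]
wrist_force: [-0.0, -0.9, -0.6]
grip_width: 0.414
```

Run:
```python
from fit import *
a=np.deg2rad(-12.2)
t=np.array([.5056,.353])+R.from_euler('z',a).as_matrix()[:2,:2]@np.array([-.039,-.0515]);print(t)
plan(t[0],t[1],0.19,167.8)
s=ctrl.state();W=np.load('w18.npz')['W']
Rt=tgt(22.02).as_matrix();Q=(W-np.array([.5091,-.3687,.1945]))@Rt
m=np.zeros(W.shape[:2],bool);m[205:325,275:370]=1;m&=(Q[...,2]<.02)
h,e=np.histogram(Q[m][:,2],20);print(h,e.round(4))
k=m&(Q[...,2]<-.008)&(abs(Q[...,1])<.015);q=Q[k];print(q.min(0),q.max(0));A=np.c_[q[:,:2],np.ones(len(q))];print(np.linalg.lstsq(A,q[:,2],rcond=None)[0])
```

```text
[0.45659755 0.31090475]
clock 69.4 pos [ 0.5091 -0.3687  0.1943] a 167.79 q7 1.67 F [-0.  -0.9 -0.6] grip 0.414
turn rotvec [ 0.0009 -0.0013 -0.0002]
then trans cm (after turn) [19.495 65.319  0.431]  before-turn axes [19.508 65.315  0.518]
[ 103   80   94   94   89   97   90   92   91   76   99  182 5932 1833
  353  312   22   94  103   77] [-0.0389 -0.0368 -0.0346 -0.0325 -0.0304 -0.0283 -0.0261 -0.024  -0.0219
 -0.0198 -0.0177 -0.0155 -0.0134 -0.0113 -0.0092 -0.0071 -0.0049 -0.0028
 -0.0007  0.0014  0.0035]
[-0.02571503 -0.01499058 -0.01456166] [ 0.02847037  0.0149998  -0.00800613]
[ 0.01316403 -0.00096595 -0.01200547]
```

Call:
{"api": "move_arm", "payload": {
  "deltas": "0.5 1.5 0 0 0 0 0.2;1.1 3.7 0 0 0 0 0.2;1.1 3.7 0 0 0 0 0.2;1.1 3.7 0 0 0 0 0.2;1.1 3.7 0 0 0 0 0.2;1.1 3.7 0 0 0 0 0.2;1.1 3.7 0 0 0 0 0.2;1.1 3.7 0 0 0 0 0.2;1.1 3.7 0 0 0 0 0.2;1.1 3.7 0 0 0 0 0.2;1.1 3.7 0 0 0 0 0.2;1.1 3.7 0 0 0 0 0.2;1.1 3.7 0 0 0 0 0.2;1.1 3.7 0 0 0 0 0.2;1.1 3.7 0 0 0 0 0.2;1.1 3.7 0 0 0 0 0.2;1.1 3.7 0 0 0 0 0.2;1.3 3.7 0 0 0 0 0.2;0.2 0.9 0 0 0 0 0.2;0 0 0 0 0 0 0.2"
}}

```text
clock: 71.9
position: [0.458, 0.3112, 0.1949]
tool_rot: [0.109, 0.994, -0.0, -0.0]
wrist_force: [-0.7, -0.3, -1.1]
grip_width: 0.413
```

Call:
{"api": "move_arm", "payload": {
  "deltas": "0 0 0 0 0 0 0.2;0 0 0 0 0 0 0.2"
}}

```text
clock: 72.15
position: [0.4592, 0.3098, 0.1953]
tool_rot: [0.109, 0.994, -0.0, 0.0]
wrist_force: [-0.4, -0.2, -0.2]
grip_width: 0.413
```

Run:
```python
from fit import *
plan(0.4566,0.3109,0.0375,167.8)
c=cap('wrist','w19.png');W=cloud(c);np.savez('w19.npz',**c,W=W)
```

```text
clock 72.15 pos [0.4592 0.3098 0.1953] a 167.44 q7 0.35 F [-0.4 -0.2 -0.2] grip 0.413
turn rotvec [-0.0004  0.0003 -0.0064]
then trans cm (after turn) [ 0.277  0.05  15.784]  before-turn axes [ 0.281  0.054 15.784]
```

View pics/w19.png

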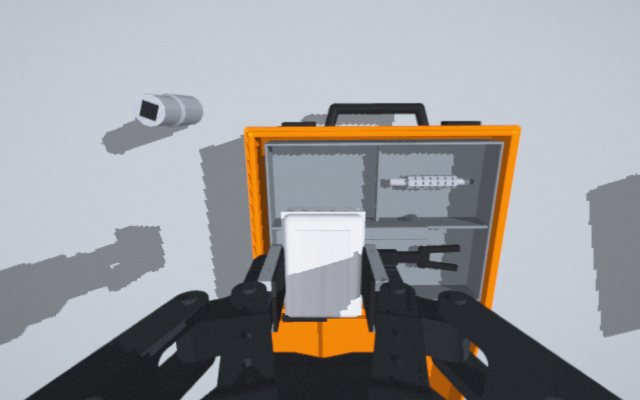

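Call:
{"api": "move_arm", "payload": {
  "deltas": "0.28 0.05 1.5 0 0 -0.0064 0.2;0 0 3 0 0 0 0.2;0 0 3 0 0 0 0.2;0 0 3 0 0 0 0.2;0 0 2 0 0 0 0.2;0 0 1.5 0 0 0 0.2;0 0 0.9 0 0 0 0.2;0 0 0.5 0 0 0 0.2;0 0 0.2 0 0 0 0.2;0 0 0 0 0 0 0.2;0 0 0 0 0 0 0.2"
}}

```text
clock: 73.58
position: [0.4565, 0.3121, 0.0397]
tool_rot: [0.105, 0.994, 0.0, 0.0]
wrist_force: [-0.2, 0.1, -0.4]
grip_width: 0.411
```

Call:
{"api": "move_arm", "payload": {
  "deltas": "0 0 0.15 0 0 0 0.2;0 0 0.1 0 0 0 0.2;0 0 0.05 0 0 0 0.2;0 0 0 0 0 0 0.41;0 0 0 0 0 0 0.45;0 0 0 0 0 0 0.52;0 0 0 0 0 0 0.52;0 0 -0.5 0 0 0 0.52;0 0 -1.5 0 0 0 0.52;0 0 -3 0 0 0 0.52;0 0 -3 0 0 0 0.52;0 0 -3 0 0 0 0.52;0 0 -3 0 0 0 0.52;0 0 -2 0 0 0 0.52;2 0 0 0 0 0 0.52;2 0 0 0 0 0 0.52;0 0 0 0 0 0 0.52;0 0 0 0 0 0 0.52"
}}

```text
clock: 75.82
position: [0.4167, 0.3203, 0.1959]
tool_rot: [0.105, 0.994, -0.0, -0.0]
wrist_force: [0.2, -0.3, -0.5]
grip_width: 0.522
```

Run:
```python
from fit import *
plan(0.4566,0.3109,0.0375,167.8)
c=cap('wrist','w20.png')
c=cap('side','s20.png')
```

```text
clock 75.83 pos [0.4167 0.3203 0.1959] a 167.95 q7 0.31 F [ 0.2 -0.3 -0.5] grip 0.522
turn rotvec [-0.0006 -0.0003  0.0025]
then trans cm (after turn) [-4.094 -0.074 15.842]  before-turn axes [-4.099 -0.075 15.84 ]
```

View pics/w20.png

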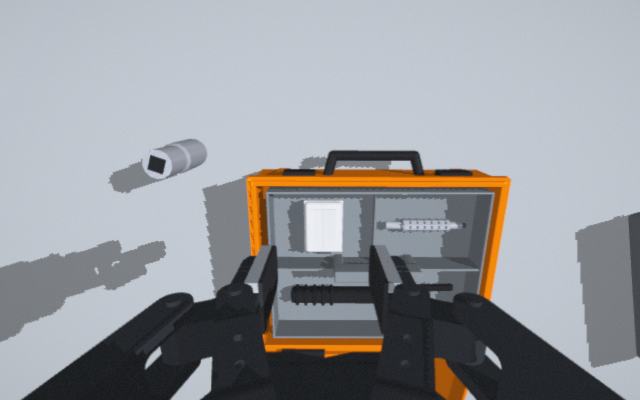

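View pics/s20.png

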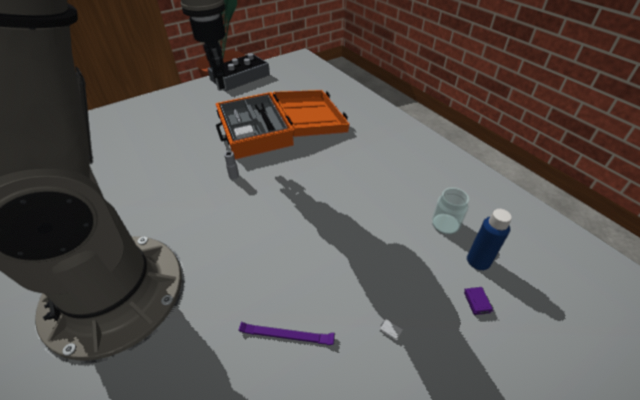

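Run:
```python
from fit import *
c=cap('wrist');W=cloud(c)
a=np.deg2rad(-12.2);d=W[...,:2]-[.5056,.353];X=d@[np.cos(a),np.sin(a)];Y=d@[-np.sin(a),np.cos(a)];Z=W[...,2]
for n,x,y in [('floor',-.068,-.09),('floor',-.068,.09),('floor',-.068,.008),('floor',-.068,-.01),('floor',.068,-.09),('tin',-.05,-.07),('tin',-.03,-.04),('tin',-.05,-.04),('valve',-.039,.052),('clip',.04,-.05)]:
    k=(abs(X-x)<.004)&(abs(Y-y)<.004);print(n,x,y,k.sum(),np.nanmedian(Z[k]).round(4) if k.sum() else None)
s=ctrl.state();print(s['clock'],s['wrist_force'])
```

```text
floor -0.068 -0.09 142 0.2506
floor -0.068 0.09 42 0.0298
floor -0.068 0.008 86 0.2513
floor -0.068 -0.01 378 0.254
floor 0.068 -0.09 43 0.0298
tin -0.05 -0.07 53 0.0445
tin -0.03 -0.04 66 0.0483
tin -0.05 -0.04 62 0.0482
valve -0.039 0.052 60 0.0416
clip 0.04 -0.05 51 0.0442
75.975 [ 1.12342459 -0.37097948 -0.63988991]
```

Tray floor reads 29.8 mm at opposite corners, so the tray is level. The tin top reads 48 mm, the valve tool 42 mm and the clip 44 mm, so all three lie flat. Handing in.

```bash
python3 -c "
from station import ctrl
print(ctrl.close_job())"
```

```text
the job is handed in; nothing more can be done
None
```

I packed the case in the order asked and handed it in at about 76 s of the 136 s allowed. The steel lever went flat into the bottom first, then the empty tray onto the ledges. After that I put the clip remover in the long compartment, the valve tool in the +y short one and the larger bare-metal tin in the -y short one.

**Last checks:**
- **Tray:** its floor read 29.8 mm at two opposite corners, against about 30.5 mm expected, so it sits level. The other three floor spots I tried gave no usable reading because the gripper was in view.
- **Contents:** the tops read about 48 mm (tin), 42 mm (valve tool) and 44 mm (clip remover), which fits all three lying flat. One tin spot read 44.5 mm; I put that down to the tin's edge.
- **Lever:** I saw it flat in the well before the tray covered it and could not check it again afterwards.
- **Left alone:** the jar, spray can, socket, purple look-alikes and small tin look undisturbed in the last pictures.
- **Robot:** the gripper was clear of everything, and wrist forces at the end of each move stayed below about 11 N.

**One disagreement:** before the tray went in, the wrist camera put the case's +y wall about 3 mm further out than the earlier views. I split the difference, which stayed inside the 6 mm clearance, and the tray seated with a light contact of about 8 N upward.

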